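# Load the dry-block heater from the vial rack

### The job

Move the row of four capped amber vials from the white rack into the row of blocks in the dry-block heater, each vial into the block whose well is bored for its diameter (thinnest vial in the narrowest well, and so on), because only a close fit heats properly. Set every vial down upright on the floor of its well, tip none over on the way, and leave the beaker and the white bottle where they stand.

Things in the scene. Friction and masses are not known exactly. Their poses are not given: they have to be found in the camera images.
- vial_thin: loose straight amber vial, flush black screw cap, the thinnest and tallest of four: 16 mm diameter all the way up, 106 mm high; foot bevelled 1.5 mm. Origin: centre of its underside, z up. Starts upright in any of the 4 openings (48 mm wide, 60 mm apart in a straight row) of a fixed white rack 260 x 78 mm; underside 6 mm, rack's top plate 30 mm, its end walls 36 mm above the counter.
- vial_slim: loose straight amber vial, flush black screw cap, the second thinnest of four: 24 mm diameter all the way up, 96 mm high; foot bevelled 1.5 mm. Origin: centre of its underside, z up. Starts upright in any of the 4 openings (48 mm wide, 60 mm apart in a straight row) of a fixed white rack 260 x 78 mm; underside 6 mm, rack's top plate 30 mm, its end walls 36 mm above the counter.
- vial_medium: loose straight amber vial, flush black screw cap, the second thickest of four: 32 mm diameter all the way up, 86 mm high; foot bevelled 1.5 mm. Origin: centre of its underside, z up. Starts upright in any of the 4 openings (48 mm wide, 60 mm apart in a straight row) of a fixed white rack 260 x 78 mm; underside 6 mm, rack's top plate 30 mm, its end walls 36 mm above the counter.
- vial_wide: loose straight amber vial, flush black screw cap, the thickest and shortest of four: 42 mm diameter all the way up, 76 mm high; foot bevelled 1.5 mm. Origin: centre of its underside, z up. Starts upright in any of the 4 openings (48 mm wide, 60 mm apart in a straight row) of a fixed white rack 260 x 78 mm; underside 6 mm, rack's top plate 30 mm, its end walls 36 mm above the counter.
- block_thin: fixed aluminium block, 72 x 63 x 46 mm, one round well 21 mm wide in its top for the 16 mm vial. Origin: centre of its underside; well floor 10 mm, mouth (block top) 46 mm above it; y along the row. The 4 blocks, in any order, 65 mm apart in a straight row, sit in a fixed white heater 316 x 154 mm, console on the robot's side; its rim 66 mm, block tops 75 mm above the counter.
- block_slim: fixed aluminium block, 72 x 63 x 46 mm, one round well 29 mm wide in its top for the 24 mm vial. Origin: centre of its underside; well floor 10 mm, mouth (block top) 46 mm above it; y along the row. The 4 blocks, in any order, 65 mm apart in a straight row, sit in a fixed white heater 316 x 154 mm, console on the robot's side; its rim 66 mm, block tops 75 mm above the counter.
- block_medium: fixed aluminium block, 72 x 63 x 46 mm, one round well 37 mm wide in its top for the 32 mm vial. Origin: centre of its underside; well floor 10 mm, mouth (block top) 46 mm above it; y along the row. The 4 blocks, in any order, 65 mm apart in a straight row, sit in a fixed white heater 316 x 154 mm, console on the robot's side; its rim 66 mm, block tops 75 mm above the counter.
- block_wide: fixed aluminium block, 72 x 63 x 46 mm, one round well 47 mm wide in its top for the 42 mm vial. Origin: centre of its underside; well floor 10 mm, mouth (block top) 46 mm above it; y along the row. The 4 blocks, in any order, 65 mm apart in a straight row, sit in a fixed white heater 316 x 154 mm, console on the robot's side; its rim 66 mm, block tops 75 mm above the counter.
- beaker: bystander: loose clear glass beaker, 72 mm wide, 105 mm high, on the counter behind the work. Origin: centre of its underside. Not to be moved.
- white_bottle: bystander: loose white plastic bottle with a narrower white cap, 58 mm diameter, 126 mm high, on the counter behind the work. Origin: centre of its underside. Not to be moved.

How it is judged:
At the end, for the whole second after the job is handed in: Each of the four vials stands in the well of its own block: its underside on the well's floor (within 6 mm), its centre within 8 mm of the well's, upright within 0.2 rad, released and at rest; the beaker and the white bottle within 30 mm of where they stood (horizontal distance between vial_thin and block_thin below 0.008 m and z of vial_thin in the frame of block_thin between 0.005 and 0.016 m and angle between each of vial_thin, vial_slim, vial_medium, vial_wide's own z axis and vertical below 0.2 rad and linear speed of each of vial_thin, vial_slim, vial_medium, vial_wide below 0.02 m/s and angular speed of each of vial_thin, vial_slim, vial_medium, vial_wide below 0.5 rad/s and horizontal distance between vial_slim and block_slim below 0.008 m and z of vial_slim in the frame of block_slim between 0.005 and 0.016 m and horizontal distance between vial_medium and block_medium below 0.008 m and z of vial_medium in the frame of block_medium between 0.005 and 0.016 m and horizontal distance between vial_wide and block_wide below 0.008 m and z of vial_wide in the frame of block_wide between 0.005 and 0.016 m and distance of each of beaker, white_bottle from where it was at the start of the episode below 0.03 m); the robot touches nothing.
It fails at once if a vial is tipped over (angle between any of vial_thin, vial_slim, vial_medium, vial_wide's own z axis and vertical above 0.8 rad).
It fails at once if the beaker is knocked or moved (distance of beaker from where it was at the start of the episode above 0.03 m or angle between beaker's own z axis and vertical above 0.3 rad).
It fails at once if the white bottle is knocked or moved (distance of white_bottle from where it was at the start of the episode above 0.03 m or angle between white_bottle's own z axis and vertical above 0.3 rad).
It also fails if it takes over 99 s, if anything falls off the work surface, if the arm or the gripper's body presses on something with over 40 N, if the wrist force passes 120 N, or if a joint passes its speed limit or range.

### The arm

A 6-joint arm with a two-finger parallel gripper is mounted at the origin on a cart in front of the work surface, level with it; the furniture and walls round the work are solid. World frame = base frame: x ahead of the robot, y to its left, z up, the work surface at z = 0. Lengths are in m, angles in rad, forces in N, time in s.
With the tool pointing down it reaches from about 0.375 to 0.975 m from the base axis. Payload 3.8 kg.
Tool frame: the origin (TCP) lies between the finger pads; the fingertips stand 8 mm ahead of it and the grasp point (between the pads) lies 11 mm behind it; z points along the fingers, y is the line along which they close (so a half turn about z gives the same grasp; the last joint's range is limited). The gripper opens to 88 mm and grips with 3 to 60 N. Pads are 18 mm wide; open, the fingers measure 123 mm over their backs; the gripper's body (75 mm by 187 mm) begins 45 mm behind the grasp point.
Start: joints at [1.075, 0.264, 1.604, -0, 1.274, -0.037], TCP at [0.299, 0.605, 0.247] pointing down, gripper open.
Joint ranges: [-2.63, 2.63], [-0.94, 2.18], [0.31, 2.57], [-1.31, 4.45], [0, 2.66], [-2.55, 2.55]. Speed limits (rad/s): [2.57, 2.57, 3.14, 3.14, 3.14, 3.14].

### API

Orientations are given as a unit quaternion [x, y, z, w].
In Python, from bench import bot, viewer gives the robot as it stands.
- The arm moves only by the tool arm_command, never from a script. Its argument "deltas" is text: rows parted by semicolons, each of 7 numbers parted by spaces: the shift along the tool's x, y, z in cm, then the turn, a rotation vector about the tool's x, y, z in degrees, then the closure in counts, from 0 (fully open) to 255 (shut). A call has exactly 5 rows; each row shifts and turns the commanded pose from where the row before left it, along the tool's axes as they then stand; what a row does not reach is not made up. A row lasts 1/10 s, in which the tool goes at most 50 mm and 8.59 degrees, less where a joint would pass 70% of its speed; a pose out of reach is approached as far as the arm can. A call with a gripper value outside its range is refused whole. The fingers move at their own pace and stop on an object; "newtons" is the grip in N (left out, the last holds). Time passes only in rows, so rows that do not move let the fingers close, or fill a call up. It gives the time, the measured TCP pose, the force, the opening and the grip force at its end, in the units of the state.
- bot.sense(): the state, without advancing time (a new reading comes with each control period).
- viewer.read_camera(name): name is "scene" or "side" or "wrist"; returns (picture, depth): 384x512x3 uint8, red, green, blue; 384x512 float32, m along the optical axis (not along the pixel's ray), 0 where there is no reading.
- viewer.get_calibration(name): a dict with "K" (3x3 intrinsics, pixels), "R" (3x3) and "t" (3): a world point X has camera coordinates R X + t. Camera axes: x right, y down, z forward; pixel columns grow to the right and rows downward; lengths in m; the calibration is good to about 2 mm. A picture is of the moment at which its call begins: read the wrist's pose just before it. get_calibration takes no time and is no camera call; for the wrist camera it gives the pose at the moment of the call.
- bot.sign_off(): hands the job in; it is judged then, once.
Trained networks look in the newest picture that a camera, given by its name, has taken for a name from the list of things; names that differ only in an ending like _2 or _b are one class to them, and where a whole thing is asked for, a point or a joint stands for the part that bears it (a point fixed in the world has none). Each returns a list of dicts, best first, with "p" (0 to 1); they miss things now and then, are a little off and sometimes report something else, mostly with a low value. They report only what shows in the picture. A call takes as long as a camera call.
- viewer.search_frame(name, camera): "centre" ([x, y, z] in m, in world coordinates, good to about 4 mm: the middle of the surface that is visible of it).
- viewer.trace(name, camera): "pixels" (384x512 bool, what is visible of it).
The state is a dict: "t": time; "joints": joint angles; "joint_vel": joint speeds; "effort": joint torques, N m; "eef_pos": TCP position; "eef_rot": TCP orientation; "force": force on the tool from outside, world axes, zero at the start; "torque": the same for the moment, N m; "gripper_width": finger opening in m; "finger_force": force on a finger pad.
Only numpy, scipy, OpenCV 4.12 (cv2) and the standard library are available. Lean on these libraries where they do the work, as an engineer would, in place of code of your own. Each camera call takes 0.05 s, during which the arm holds its last target. There are 200 camera calls.

## Working session

There is one attempt and no reset: what is moved stays moved. The work goes in short steps, Python scripts to look and compute and a tool call to move; the robot and the scene stay as the last step left them, time stands still between calls to the robot, and variables do not carry over. Pictures are saved under pics/ and viewed, at most 14 in all, crops included, and the job is handed in when it is done.

Besides the shell and the picture viewer there is one more tool, called after "Call:" as a command line: name --argument value ..., lists and objects as JSON in quotes. arm_command: Moves the arm, as the interface text tells. Its arguments: {"type":"object","properties":{"deltas":{"type":"string"},"newtons":{"type":"number"}},"required":["deltas"]}

```bash
mkdir -p pics; ls
python3 - <<'E'
from bench import bot, viewer
import cv2,numpy as np
s=bot.sense(); print({k:np.round(v,3).tolist() for k,v in s.items()})
ims=[]
for c in("scene","side"):
    p,d=viewer.read_camera(c); np.savez(f"pics/{c}0.npz",p=p,d=d); cv2.imwrite(f"pics/{c}0.png",p[:,:,::-1])
    cal=viewer.get_calibration(c); print(c,np.round(cal["K"],1).tolist(),np.round(-cal["R"].T@cal["t"],3))
for n in "vial_thin vial_slim vial_medium vial_wide block_thin block_slim block_medium block_wide beaker white_bottle".split():
    for c in("scene","side"):
        print(n,c,[(np.round(r["centre"],3).tolist(),round(r["p"],2)) for r in viewer.search_frame(n,c)[:3]])
E
```

```text
pics
{'t': 0.0, 'joints': [1.075, 0.265, 1.605, 0.0, 1.274, -0.037], 'joint_vel': [0.001, -0.001, -0.001, 0.002, 0.0, 0.0], 'effort': [0.002, -50.209, -35.689, 0.073, 0.029, -0.0], 'eef_pos': [0.299, 0.605, 0.245], 'eef_rot': [0.227, 0.974, -0.001, -0.0], 'force': [-0.25, 0.589, -0.258], 'torque': [0.004, -0.013, 0.027], 'finger_force': 0.0, 'gripper_width': 0.088}
scene [[373.3, 0.0, 254.1], [0.0, 373.3, 193.5], [0.0, 0.0, 1.0]] [-0.113  0.71   0.815]
side [[360.0, 0.0, 250.2], [0.0, 360.0, 189.7], [0.0, 0.0, 1.0]] [ 0.271 -0.877  0.398]
vial_thin scene []
vial_thin side [([0.505, -0.205, 0.074], 0.74)]
vial_slim scene [([0.489, -0.134, 0.065], 0.71)]
vial_slim side [([0.494, -0.153, 0.067], 0.63)]
vial_medium scene [([0.491, -0.131, 0.066], 0.6), ([0.501, -0.246, 0.066], 0.57)]
vial_medium side [([0.507, -0.267, 0.069], 0.59)]
vial_wide scene [([0.509, -0.307, 0.067], 0.51)]
vial_wide side [([0.517, -0.33, 0.066], 0.7)]
block_thin scene [([0.492, 0.27, 0.073], 0.69)]
block_thin side [([0.489, 0.272, 0.076], 0.65)]
block_slim scene [([0.486, 0.338, 0.076], 0.85)]
block_slim side [([0.48, 0.34, 0.077], 0.68)]
block_medium scene [([0.513, 0.206, 0.075], 0.58), ([0.531, 0.137, 0.072], 0.35)]
block_medium side [([0.504, 0.214, 0.079], 0.54), ([0.508, -0.267, 0.069], 0.42)]
block_wide scene [([0.528, 0.138, 0.074], 0.72)]
block_wide side [([0.52, 0.128, 0.069], 0.81)]
beaker scene [([0.681, 0.356, 0.072], 0.92)]
beaker side [([0.696, 0.326, 0.06], 0.64)]
white_bottle scene [([0.72, 0.175, 0.069], 0.98)]
white_bottle side [([0.734, 0.138, 0.063], 0.66)]
```

View pics/scene0.png

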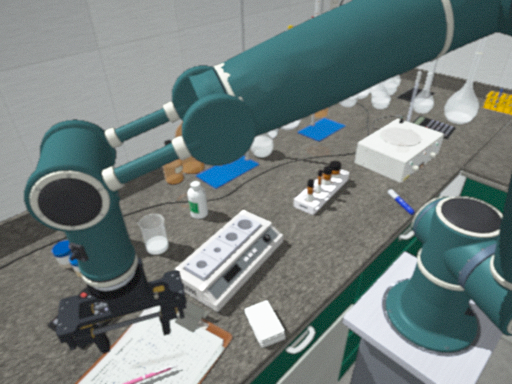

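View pics/side0.png

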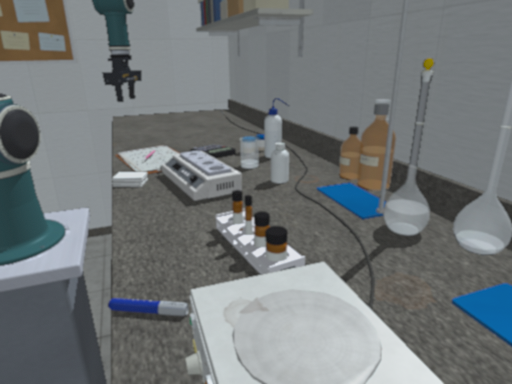

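The side view shows the rack running from (237,203) to (277,240), with slim, thin, medium and wide in that order. The heater is at about (200,172) and its blocks face up. I'll look from above with the wrist camera next.

```bash
cat > h.py <<'E'
from bench import bot, viewer
import numpy as np, sys
from scipy.spatial.transform import Rotation as Ro
def plan(way, grip, start=None):
    """way: list of (x,y,z,yawdeg of tool y,nrows); prints rows from measured pose"""
    s=bot.sense(); p=np.array(s["eef_pos"]); R=Ro.from_quat(s["eef_rot"]); rows=[]
    if start is not None: p,R=start
    for *t,yaw,n in way:
        a=np.radians(yaw); T=Ro.from_matrix(np.array([[-np.sin(a),np.cos(a),0],[np.cos(a),np.sin(a),0],[0,0,-1.]]))
        for i in range(n,0,-1):
            T=Ro.from_matrix(np.array([[-np.sin(a),np.cos(a),0],[np.cos(a),np.sin(a),0],[0,0,-1.]]).T)
            sh=np.round(R.inv().apply(np.array(t)-p)/i*100/.05)*.05
            rv=np.round((R.inv()*T).as_rotvec(degrees=True)/i,1)
            rows.append(" ".join(f"{v:g}" for v in [*np.round(sh,2)+0.,*rv+0.,grip]))
            p=p+R.apply(sh/100); R=R*Ro.from_rotvec(rv,degrees=True)
    for i in range(0,len(rows),5): print("; ".join(rows[i:i+5]))
    return p,R
E
sed -i '/^        a=np.radians/s/;.*//' h.py
python3 - <<'E'
from h import *
s=bot.sense(); c=viewer.get_calibration("wrist"); R=Ro.from_quat(s["eef_rot"])
print("cam in tool",R.inv().apply(-c["R"].T@c["t"]-s["eef_pos"]),"axis",R.inv().apply(c["R"][2]),c["K"][0,0])
plan([(.44,.24,.34,12,10)],0)
E
```

```text
cam in tool [ 0.06455244 -0.00021509 -0.13742852] axis [-2.55591822e-01  2.50707004e-04  9.66784752e-01] 337.5623479216413
-2.9 -2.65 -0.95 0 0 5.2 0; -3.1 -2.4 -0.95 0 0 5.2 0; -3.3 -2.1 -0.95 0 0 5.2 0; -3.5 -1.75 -0.95 0 0 5.2 0; -3.65 -1.45 -0.9 0 0 5.2 0
-3.75 -1.1 -0.95 0 0 5.1 0; -3.85 -0.8 -0.9 0 0 5.2 0; -3.9 -0.45 -0.95 0 0 5.1 0; -3.9 -0.05 -0.9 0 0 5.2 0; -3.85 0.25 -0.95 0 0 5.1 0
```

Call:
arm_command --deltas "-2.9 -2.65 -0.95 0 0 5.2 0; -3.1 -2.4 -0.95 0 0 5.2 0; -3.3 -2.1 -0.95 0 0 5.2 0; -3.5 -1.75 -0.95 0 0 5.2 0; -3.65 -1.45 -0.9 0 0 5.2 0"

```text
t: 1.6
eef_pos: [0.37, 0.421, 0.2943]
eef_rot: [0.442, 0.897, 0.0, 0.0]
force: [0.5, -1.1, 0.6]
gripper_width: 0.088
finger_force: 0.0
```

Call:
arm_command --deltas "-3.75 -1.1 -0.95 0 0 5.1 0; -3.85 -0.8 -0.9 0 0 5.2 0; -3.9 -0.45 -0.95 0 0 5.1 0; -3.9 -0.05 -0.9 0 0 5.2 0; -3.85 0.25 -0.95 0 0 5.1 0"

```text
t: 2.1
eef_pos: [0.4402, 0.2387, 0.3408]
eef_rot: [0.631, 0.776, 0.0, 0.0]
force: [-0.3, 0.9, -0.3]
gripper_width: 0.0881
finger_force: 0.0
```

Run:
```python
from h import *
import cv2
s=bot.sense(); print(s["eef_pos"],s["eef_rot"],s["joints"])
p,d=viewer.read_camera("wrist");c=viewer.get_calibration("wrist");np.savez("pics/w1.npz",p=p,d=d,**c);cv2.imwrite("pics/w1.png",p[:,:,::-1])
for n in "block_thin block_slim block_medium block_wide".split():
    print(n,[(np.round(r["centre"],4).tolist(),round(r["p"],2)) for r in viewer.search_frame(n,"wrist")[:3]])
plan([(.44,-.1,.34,12,8),(.45,-.22,.34,8,2)],0)
```

```text
[0.44019048 0.23866577 0.34083348] [6.30636380e-01 7.76078361e-01 3.16254073e-04 1.83947451e-04] [ 4.47118797e-01 -1.16624736e-01  1.83959869e+00 -6.32300567e-05
  1.41788966e+00  2.41078055e-01]
block_thin [([0.5005, 0.2748, 0.0779], 0.86)]
block_slim [([0.4907, 0.3399, 0.0752], 0.84)]
block_medium [([0.51, 0.2077, 0.0742], 0.59)]
block_wide [([0.5219, 0.142, 0.0781], 0.82)]
-4.15 -0.9 0 0 0 0 0; -4.15 -0.9 0 0 0 0 0; -4.15 -0.9 0 0 0 0 0; -4.15 -0.85 0 0 0 0 0; -4.2 -0.9 0 0 0 0 0
-4.15 -0.85 0 0 0 0 0; -4.2 -0.9 0 0 0 0 0; -4.15 -0.85 0 0 0 0 0; -6 -0.75 0 0 0 2 0; -6 -0.6 0 0 0 2 0
```

View pics/w1.png

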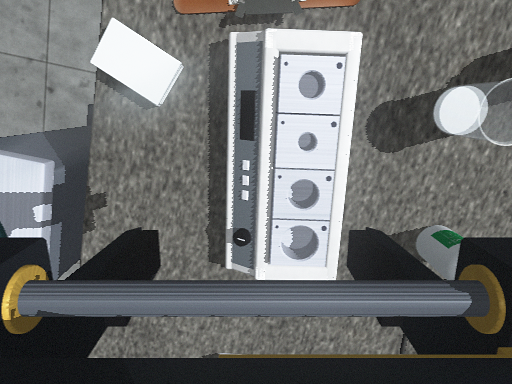

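The wrist view shows four wells from top to bottom: slim (312,84), thin (308,141), medium (304,193), wide (300,242). This agrees with the networks. I'll refine the mouth centres from depth and move on to the rack.

```bash
cat > wells.py <<'E'
import numpy as np
def wells(f):
    z=np.load(f);d,K,R,t=z["d"],z["K"],z["R"],z["t"]; v,u=np.indices(d.shape)
    ray=np.stack([(u-K[0,2])/K[0,0],(v-K[1,2])/K[1,1],np.ones(d.shape)],-1)
    C=-R.T@t; rw=ray@R; P=C+rw*d[...,None]; Q=C+rw*((.075-C[2])/rw[...,2])[...,None]
    out={}
    for n,c in dict(slim=(.4907,.3399),thin=(.5005,.2748),medium=(.51,.2077),wide=(.5219,.142)).items():
        near=np.hypot(Q[...,0]-c[0],Q[...,1]-c[1])<.029
        top=near&(abs(P[...,2]-.075)<.006); m=near&(P[...,2]<.0715)&(d>0)
        q=Q[m][:,:2]; o=np.median(q,0); q=q[np.hypot(*(q-o).T)<.026]; cm=(q.max(0)+q.min(0))/2
        print(n,q.mean(0).round(4),cm.round(4),"extent",np.ptp(q,axis=0).round(4),"topz",np.median(P[top][:,2]).round(4))
        out[n]=q.mean(0)
    return out
E
python3 - <<'E'
from wells import *
o=wells("pics/w1.npz"); A=np.array([o[k] for k in("slim","thin","medium","wide")]); k=np.arange(4)
f=[np.polyfit(k,A[:,i],1) for i in(0,1)]; print(f, [np.hypot(f[0][0],f[1][0])])
print(np.stack([np.polyval(f[i],k) for i in(0,1)],1).round(4)); print(np.degrees(np.arctan2(-f[0][0],f[1][0]))+180)
E
```

```text
slim [0.4919 0.3303] [0.4921 0.3302] extent [0.0282 0.0281] topz 0.0762
thin [0.5026 0.2665] [0.5025 0.2664] extent [0.0196 0.0204] topz 0.0764
medium [0.513  0.2027] [0.5133 0.2026] extent [0.0357 0.0353] topz 0.0765
wide [0.5237 0.139 ] [0.5237 0.1388] extent [0.0454 0.045 ] topz 0.0765
[array([0.01056737, 0.4919475 ]), array([-0.0637499 ,  0.33026422])] [np.float64(0.06461980275957084)]
[[0.4919 0.3303]
 [0.5025 0.2665]
 [0.5131 0.2028]
 [0.5236 0.139 ]]
9.411931811415371
```

Call:
arm_command --deltas "-4.15 -0.9 0 0 0 0 0; -4.15 -0.9 0 0 0 0 0; -4.15 -0.9 0 0 0 0 0; -4.15 -0.85 0 0 0 0 0; -4.2 -0.9 0 0 0 0 0"

```text
t: 2.85
eef_pos: [0.4392, 0.0277, 0.3396]
eef_rot: [0.628, 0.778, -0.0, -0.0]
force: [0.2, 0.0, -0.6]
gripper_width: 0.088
finger_force: 0.0
```

Call:
arm_command --deltas "-4.15 -0.85 0 0 0 0 0; -4.2 -0.9 0 0 0 0 0; -4.15 -0.85 0 0 0 0 0; -4.8 -0.75 0 0 0 2 0; -4.8 -0.6 0 0 0 2 0"

```text
t: 3.35
eef_pos: [0.4458, -0.1971, 0.3397]
eef_rot: [0.655, 0.755, 0.0, -0.0]
force: [0.1, 0.2, 1.9]
gripper_width: 0.0886
finger_force: 0.0
```

Run:
```python
from h import *
import cv2
s=bot.sense(); print(s["eef_pos"],s["eef_rot"],s["joints"])
p,d=viewer.read_camera("wrist");c=viewer.get_calibration("wrist");np.savez("pics/w2.npz",p=p,d=d,**c);cv2.imwrite("pics/w2.png",p[:,:,::-1])
for n in "vial_thin vial_slim vial_medium vial_wide".split():
    print(n,[(np.round(r["centre"],4).tolist(),round(r["p"],2)) for r in viewer.search_frame(n,"wrist")[:3]])
```

```text
[ 0.445751   -0.19714865  0.33970737] [ 6.55214931e-01  7.55442384e-01  3.46959625e-04 -2.80108823e-04] [-4.68081018e-01 -1.42389322e-01  1.86433123e+00  8.18890489e-04
  1.42002485e+00 -6.10066131e-01]
vial_thin [([0.5053, -0.1963, 0.0997], 0.55)]
vial_slim [([0.4947, -0.1421, 0.1052], 0.7), ([0.509, -0.2485, 0.0934], 0.65)]
vial_medium [([0.5099, -0.2487, 0.0955], 0.63)]
vial_wide [([0.5127, -0.3046, 0.0823], 0.89)]
```

View pics/w2.png

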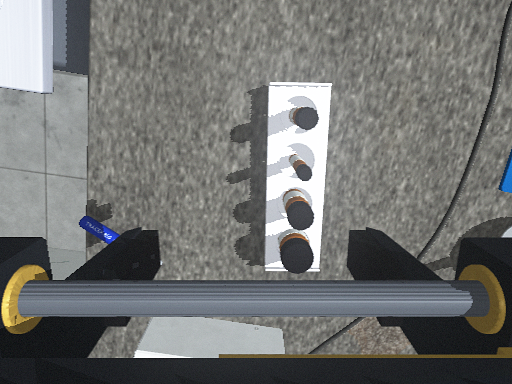

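Rack from top to bottom in the picture: slim cap (306,118), thin (304,171), medium (299,214), wide (296,254). I'll get cap centres from depth.

```bash
cat > caps.py <<'E'
import numpy as np
def caps(f,ref):
    z=np.load(f);d,K,R,t=z["d"],z["K"],z["R"],z["t"]; v,u=np.indices(d.shape)
    ray=np.stack([(u-K[0,2])/K[0,0],(v-K[1,2])/K[1,1],np.ones(d.shape)],-1)
    C=-R.T@t; P=C+(ray@R)*d[...,None]
    for n,(x,y,h) in ref.items():
        Q=C+(ray@R)*((h-C[2])/(ray@R)[...,2])[...,None]
        m=(np.hypot(P[...,0]-x,P[...,1]-y)<.032)&(abs(P[...,2]-h)<.007)&(d>0)
        q=Q[m][:,:2]; print(n,len(q),"mean",q.mean(0).round(4),"mid",((q.max(0)+q.min(0))/2).round(4),"ext",np.ptp(q,axis=0).round(4),"z",np.median(P[m][:,2]).round(4))
E
python3 - <<'E'
from caps import *
caps("pics/w2.npz",dict(slim=(.495,-.142,.102),thin=(.505,-.196,.112),medium=(.51,-.249,.092),wide=(.513,-.305,.082)))
z=np.load("pics/w2.npz");d,K,R,t=z["d"],z["K"],z["R"],z["t"]; C=-R.T@t
for u,v in((306,118),(304,172),(300,215),(297,254)):
    P=C+d[v,u]*(R.T@np.array([(u-K[0,2])/K[0,0],(v-K[1,2])/K[1,1],1]));print(P.round(4))
E
```

```text
slim 396 mean [ 0.4979 -0.1482] mid [ 0.4977 -0.1482] ext [0.0251 0.0234] z 0.1005
thin 177 mean [ 0.5038 -0.2069] mid [ 0.5034 -0.207 ] ext [0.0169 0.0169] z 0.1106
medium 551 mean [ 0.5119 -0.2638] mid [ 0.5119 -0.2638] ext [0.032  0.0323] z 0.0911
wide 686 mean [ 0.5177 -0.3185] mid [ 0.5189 -0.3103] ext [0.0419 0.0525] z 0.0815
[ 0.4964 -0.1484  0.1001]
[ 0.5025 -0.2056  0.1121]
[ 0.5107 -0.262   0.0913]
[ 0.5175 -0.3168  0.0825]
```

Run:
```python
from h import *
plan([(.498,-.148,.20,9.5,4),(.498,-.148,.115,9.5,2),(.498,-.148,.071,9.5,3),(.498,-.148,.071,9.5,1)],0)
```

```text
1 1.45 3.5 0 0 -0.4 0; 1 1.5 3.5 0 0 -0.3 0; 0.95 1.5 3.45 0 -0.1 -0.4 0; 0.95 1.45 3.5 -0.1 0 -0.3 0; 0 0 4.25 0 0 0 0
0 0 4.25 0 0 0 0; 0 0 1.45 0 0 0 0; 0 0 1.45 0 0 0 0; 0 0 1.5 0 0 0 0; 0 0 0 0 0 0 0
```

Call:
arm_command --deltas "1 1.45 3.5 0 0 -0.4 0; 1 1.5 3.5 0 0 -0.3 0; 0.95 1.5 3.45 0 0 -0.4 0; 0.95 1.45 3.5 0 0 -0.3 0; 0 0 4.25 0 0 0 0"

```text
t: 4.1
eef_pos: [0.5004, -0.1461, 0.1582]
eef_rot: [0.644, 0.765, 0.001, 0.001]
force: [1.3, -0.7, 0.1]
gripper_width: 0.0881
finger_force: 0.0
```

Call:
arm_command --deltas "0 0 4.25 0 0 0 0; 0 0 1.45 0 0 0 0; 0 0 1.45 0 0 0 0; 0 0 1.5 0 0 0 0; 0 0 0 0 0 0 0"

```text
t: 4.6
eef_pos: [0.4977, -0.1488, 0.0713]
eef_rot: [0.646, 0.763, -0.0, -0.001]
force: [-0.9, -0.4, -0.4]
gripper_width: 0.0881
finger_force: 0.0
```

Call:
arm_command --deltas "0 0 0 0 0 0 255; 0 0 0 0 0 0 255; 0 0 0 0 0 0 255; 0 0 0 0 0 0 255; 0 0 0 0 0 0 255" --newtons 20

```text
t: 5.1
eef_pos: [0.4982, -0.1498, 0.0723]
eef_rot: [0.647, 0.763, 0.0, 0.0]
force: [0.4, -0.0, -0.4]
gripper_width: 0.0502
finger_force: 0.0
```

Call:
arm_command --deltas "0 0 0 0 0 0 255; 0 0 0 0 0 0 255; 0 0 0 0 0 0 255; 0 0 0 0 0 0 255; 0 0 0 0 0 0 255"

```text
t: 5.6
eef_pos: [0.4978, -0.1496, 0.0716]
eef_rot: [0.647, 0.763, -0.0, -0.0]
force: [0.6, 1.1, -0.4]
gripper_width: 0.0225
finger_force: 19.5
```

Call:
arm_command --deltas "0 0 -1 0 0 0 255; 0 0 -2.5 0 0 0 255; 0 0 -4 0 0 0 255; 0 0 -4 0 0 0 255; 0 0 -1.5 0 0 0 255"

```text
t: 6.1
eef_pos: [0.5003, -0.1505, 0.207]
eef_rot: [0.647, 0.763, 0.001, 0.004]
force: [0.9, -0.0, 0.5]
gripper_width: 0.0224
finger_force: 19.5
```

```bash
cat > held.py <<'E'
from h import *
import cv2
def held(tag,dia,off,view=True):
    "cap of held vial in the tool frame; off = cap height above TCP (m)"
    s=bot.sense(); p,d=viewer.read_camera("wrist");c=viewer.get_calibration("wrist");np.savez(f"pics/{tag}.npz",p=p,d=d,**c);cv2.imwrite(f"pics/{tag}.png",p[:,:,::-1])
    T=Ro.from_quat(s["eef_rot"]); K,R,t=c["K"],c["R"],c["t"]; v,u=np.indices(d.shape)
    ray=np.stack([(u-K[0,2])/K[0,0],(v-K[1,2])/K[1,1],np.ones(d.shape)],-1)
    C=-R.T@t; P=T.inv().apply((C+(ray@R)*d[...,None]-s["eef_pos"]).reshape(-1,3)).reshape(d.shape+(3,))
    m=(np.hypot(P[...,0],P[...,1])<dia/2+.006)&(abs(P[...,2]+off)<.005)&(d>0)
    q=P[m]; print(len(q),"mean",q.mean(0).round(4),"mid",((q.max(0)+q.min(0))/2).round(4),"ext",np.ptp(q,axis=0).round(4))
    print(s["eef_pos"],s["gripper_width"],s["finger_force"],s["t"])
E
python3 - <<'E'
from held import *
held("h1",.024,.031)
E
```

```text
2492 mean [ 0.0103  0.0001 -0.0308] mid [ 0.0045 -0.     -0.031 ] ext [0.0268 0.0323 0.01  ]
[ 0.50034054 -0.15048123  0.20702613] 0.022388496107728112 19.50996153835149 6.1
```

View pics/h1.png

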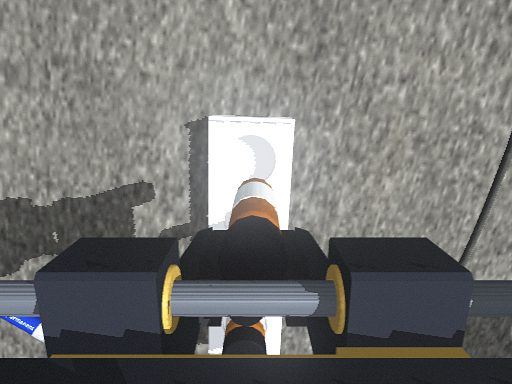

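The slim vial is held upright, cap at (254,240) and foot at (255,182). The front wall will give its offset in the tool frame.

```bash
cat > front.py <<'E'
from h import *
from scipy.optimize import least_squares
def front(tag,s,r,lo,hi):
    z=np.load(f"pics/{tag}.npz");d,K,R,t=z["d"],z["K"],z["R"],z["t"]; v,u=np.indices(d.shape)
    T=Ro.from_quat(s["eef_rot"])
    ray=np.stack([(u-K[0,2])/K[0,0],(v-K[1,2])/K[1,1],np.ones(d.shape)],-1)
    P=T.inv().apply((-R.T@t+(ray@R)*d[...,None]-s["eef_pos"]).reshape(-1,3))
    for a,b in((lo,(lo+hi)/2),((lo+hi)/2,hi)):
        q=P[(np.hypot(P[:,0],P[:,1])<r+.006)&(P[:,2]>a)&(P[:,2]<b)&(d.ravel()>0)]
        f=least_squares(lambda c:np.hypot(q[:,0]-c[0],q[:,1]-c[1])-r,[0,0],loss="soft_l1",f_scale=.001)
        print(f"z {a:.3f}..{b:.3f}",len(q),"axis at",f.x.round(4),"rms",np.sqrt(np.mean(f.fun**2)).round(4))
E
python3 - <<'E'
from front import *
front("h1",bot.sense(),.012,.0,.06)
plan([(.50,-.03,.207,9.5,3),(.492,.330,.19,9.5,8),(.492,.330,.175,9.5,4)],255)
E
```

```text
z 0.000..0.030 158 axis at [0.0085 0.0003] rms 0.0021
z 0.030..0.060 13 axis at [0.0093 0.0013] rms 0.0002
3.95 0.65 0 0.2 0.1 0 255; 4 0.6 0.05 0.1 0.1 0 255; 3.95 0.65 0 0.2 0.1 -0.1 255; 4.45 0.65 0.2 0 0 0 255; 4.45 0.65 0.2 0 0 0 255
4.45 0.65 0.2 0 0 0 255; 4.45 0.65 0.25 0 0 0 255; 4.45 0.65 0.2 0 0 0 255; 4.45 0.65 0.25 0 0 0 255; 4.5 0.6 0.2 0 0 0 255
4.45 0.65 0.25 0 0 0 255; 0 0 0.35 0 0 0 255; 0 0 0.4 0 0 0 255; 0 0 0.35 0 0 0 255; 0 0 0.4 0 0 0 255
```

Run:
```python
from front import *
s=bot.sense();z=np.load("pics/h1.npz");d,K,R,t=z["d"],z["K"],z["R"],z["t"];T=Ro.from_quat(s["eef_rot"])
print("cam",T.inv().apply(-R.T@t-s["eef_pos"]).round(4), T.inv().apply(R[2]).round(4))
for v in range(176,284,6):
    P=T.inv().apply(-R.T@t+d[v,254]*(R.T@np.array([(254-K[0,2])/K[0,0],(v-K[1,2])/K[1,1],1]))-s["eef_pos"]); print(v,P.round(4),z["p"][v,254])
v=215;print([ (u,round(float(d[v,u]),3)) for u in range(226,284,4)])
```

```text
cam [ 0.0647  0.0006 -0.1374] [-2.555e-01 -2.000e-04  9.668e-01]
176 [-0.0074  0.0014  0.2017] [230 233 238]
182 [0.0215 0.001  0.0496] [218 226 228]
188 [0.0215 0.001  0.0354] [214 220 224]
194 [0.0215 0.001  0.0235] [216 222 223]
200 [0.0212 0.0009 0.0136] [160 127 103]
206 [0.0212 0.0009 0.0043] [153 116  96]
212 [ 0.0211  0.0009 -0.0038] [183 128  94]
218 [ 0.0213  0.0009 -0.0121] [73 75 79]
224 [ 0.0218  0.0009 -0.0204] [65 68 72]
230 [ 0.022   0.0009 -0.0269] [57 60 63]
236 [ 0.0208  0.0009 -0.0294] [55 56 58]
242 [ 0.0192  0.0008 -0.0308] [52 55 58]
248 [ 0.0168  0.0009 -0.0304] [44 43 46]
254 [ 0.0143  0.0009 -0.0299] [38 39 43]
260 [ 0.0124  0.0009 -0.0307] [37 36 42]
266 [ 0.0096  0.0009 -0.0295] [33 36 36]
272 [ 0.0076  0.0009 -0.0301] [31 30 32]
278 [ 0.0047  0.0009 -0.0291] [32 34 37]
[(226, 0.357), (230, 0.166), (234, 0.149), (238, 0.143), (242, 0.0), (246, 0.14), (250, 0.14), (254, 0.141), (258, 0.141), (262, 0.141), (266, 0.143), (270, 0.144), (274, 0.149), (278, 0.166), (282, 0.331)]
```

The arm was still settling when the calibration was read, so the rack and well positions are shifted by several mm along y. I'll take a still picture to check.

```bash
python3 - <<'E'
import re
s=open("held.py").read()
s=s.replace('s=bot.sense(); p,d=viewer.read_camera("wrist");c=viewer.get_calibration("wrist")','s=bot.sense(); c=viewer.get_calibration("wrist"); p,d=viewer.read_camera("wrist")')
s=s[:s.index("    T=Ro")]+'''    K,R,t=c["K"],c["R"],c["t"]; T=Ro.from_quat(s["eef_rot"]); r=dia/2; a=[]
    print("pos",s["eef_pos"].round(4),"w",round(s["gripper_width"],4),"f",s["finger_force"],"vel",abs(s["joint_vel"]).max().round(3))
    if off is None: return
    v,u=np.indices(d.shape); ray=np.stack([(u-K[0,2])/K[0,0],(v-K[1,2])/K[1,1],np.ones(d.shape)],-1)
    P=T.inv().apply((-R.T@t+(ray@R)*d[...,None]-s["eef_pos"]).reshape(-1,3)).reshape(d.shape+(3,))
    for lo,hi in((-.02,.0),(.0,.02),(.02,.04),(.04,.06)):
        m=(abs(P[...,1])<.003)&(P[...,2]>lo)&(P[...,2]<hi)&(abs(P[...,0]-.01)<.03)&(d>0)
        if m.sum()>5: print("z",lo,"axis x",(np.median(P[m][:,0])-r).round(4),m.sum())
'''
open("held.py","w").write(s)
E
python3 - <<'E'
from held import *
held("h2",.024,1)
s=bot.sense();print(viewer.read_camera("wrist")[0].shape,bot.sense()["eef_pos"],s["eef_rot"])
plan([(.498,-.149,.10,9.5,3),(.498,-.149,.073,9.5,2)],255)
E
```

```text
pos [ 0.5009 -0.1507  0.2079] w 0.0223 f 19.51046911846788 vel 0.075
z -0.02 axis x 0.009 240
z 0.0 axis x 0.009 167
z 0.02 axis x 0.0094 119
z 0.04 axis x 0.0093 77
(384, 512, 3) [ 0.49842977 -0.14982821  0.20260202] [0.6466863  0.76274861 0.00120088 0.00315426]
0.05 0 3.4 0 0 0 255; 0.05 -0.05 3.45 0.1 0 0 255; 0 0 3.4 0 0.1 -0.1 255; 0 0 1.35 0 0 0 255; 0 0 1.35 0 0 0 255
```

Call:
arm_command --deltas "0 0 3 0 0 0 255; 0 0 3.5 0 0 0 255; 0 0 3.4 0 0 0 255; 0 0 2 0 0 0 255; 0 0 0.9 0 0 0 255"

```text
t: 6.75
eef_pos: [0.495, -0.1487, 0.0703]
eef_rot: [0.647, 0.763, -0.001, -0.003]
force: [-4.8, -0.7, 30.5]
gripper_width: 0.0222
finger_force: 19.7
```

Call:
arm_command --deltas "0 0 0 0 0 0 255; 0 0 0 0 0 0 255; 0 0 0 0 0 0 0; 0 0 0 0 0 0 0; 0 0 0 0 0 0 0"

```text
t: 7.25
eef_pos: [0.4979, -0.1496, 0.0739]
eef_rot: [0.647, 0.763, 0.0, 0.0]
force: [0.0, 0.8, 0.4]
gripper_width: 0.0445
finger_force: 0.0
```

Call:
arm_command --deltas "0.45 0 0 0 0 0 120; 0.45 0 0 0 0 0 120; 0 0 0 0 0 0 120; 0 0 0 0 0 0 255; 0 0 0 0 0 0 255"

```text
t: 7.75
eef_pos: [0.4965, -0.1407, 0.0738]
eef_rot: [0.647, 0.763, 0.0, 0.0]
force: [-0.2, -0.4, 0.1]
gripper_width: 0.0332
finger_force: 0.0
```

Call:
arm_command --deltas "0 0 0 0 0 0 255; 0 0 0 0 0 0 255; 0 0 0 0 0 0 255; 0 0 0 0 0 0 255; 0 0 0 0 0 0 255"

```text
t: 8.25
eef_pos: [0.4964, -0.1408, 0.0737]
eef_rot: [0.647, 0.763, 0.0, 0.0]
force: [0.4, 0.2, -1.1]
gripper_width: 0.0234
finger_force: 20.0
```

Run:
```python
from h import *
plan([(.4964,-.1408,.094,9.5,2),(.4964,-.1408,.18,9.5,3),(.42,.24,.32,9.5,10),(.42,.24,.32,9.5,5)],255)
```

```text
0 0 -1 0 0 0 255; 0 0 -1.05 0 0 -0.1 255; 0 0 -2.85 0 0 0 255; 0 0 -2.85 0 0 0 255; 0 0 -2.9 0 0 0 255
3.9 -0.1 -1.4 0 0 0 255; 3.9 -0.15 -1.4 0 0 0 255; 3.9 -0.1 -1.4 0 0 0 255; 3.85 -0.15 -1.4 0 0 0 255; 3.9 -0.1 -1.4 0 0 0 255
3.85 -0.15 -1.4 0 0 0 255; 3.9 -0.1 -1.4 0 0 0 255; 3.85 -0.15 -1.4 0 0 0 255; 3.9 -0.1 -1.4 0 0 0 255; 3.85 -0.15 -1.4 0 0 0 255
0 0 0 0 0 0 255; 0 0 0 0 0 0 255; 0 0 0 0 0 0 255; 0 0 0 0 0 0 255; 0 0 0 0 0 0 255
```

Call:
arm_command --deltas "0 0 -1 0 0 0 255; 0 0 -1.05 0 0 0 255; 0 0 -2.85 0 0 0 255; 0 0 -2.85 0 0 0 255; 0 0 -2.9 0 0 0 255"

```text
t: 8.75
eef_pos: [0.4964, -0.1407, 0.1823]
eef_rot: [0.647, 0.763, 0.0, 0.0]
force: [0.4, -0.7, -0.1]
gripper_width: 0.0234
finger_force: 20.0
```

Call:
arm_command --deltas "3.9 -0.1 -1.4 0 0 0 255; 3.9 -0.15 -1.4 0 0 0 255; 3.9 -0.1 -1.4 0 0 0 255; 3.85 -0.15 -1.4 0 0 0 255; 3.9 -0.1 -1.4 0 0 0 255"

```text
t: 9.25
eef_pos: [0.4582, 0.0514, 0.2521]
eef_rot: [0.647, 0.763, 0.001, 0.001]
force: [1.1, 0.3, -1.0]
gripper_width: 0.0232
finger_force: 20.0
```

Call:
arm_command --deltas "3.85 -0.15 -1.4 0 0 0 255; 3.9 -0.1 -1.4 0 0 0 255; 3.85 -0.15 -1.4 0 0 0 255; 3.9 -0.1 -1.4 0 0 0 255; 3.85 -0.15 -1.4 0 0 0 255"

```text
t: 9.75
eef_pos: [0.42, 0.2415, 0.3222]
eef_rot: [0.647, 0.763, 0.001, 0.0]
force: [0.1, -0.1, 0.1]
gripper_width: 0.023
finger_force: 20.0
```

Call:
arm_command --deltas "0 0 0 0 0 0 255; 0 0 0 0 0 0 255; 0 0 0 0 0 0 255; 0 0 0 0 0 0 255; 0 0 0 0 0 0 255"

```text
t: 10.25
eef_pos: [0.4207, 0.2388, 0.3197]
eef_rot: [0.647, 0.762, -0.0, -0.0]
force: [-0.6, -0.7, -0.4]
gripper_width: 0.0232
finger_force: 20.0
```

Run:
```python
from held import *
from wells import *
held("h3",.024,1)
o=wells("pics/h3.npz"); A=np.array([o[k] for k in("slim","thin","medium","wide")]); k=np.arange(4)
f=[np.polyfit(k,A[:,i],1) for i in(0,1)]; print([np.hypot(f[0][0],f[1][0])])
print(np.stack([np.polyval(f[i],k) for i in(0,1)],1).round(4)); print(np.degrees(np.arctan2(-f[0][0],f[1][0]))+180)
```

```text
pos [0.4207 0.2388 0.3197] w 0.0232 f 19.999816619348678 vel 0.005
z -0.02 axis x 0.0013 268
z 0.0 axis x 0.0012 190
z 0.02 axis x 0.0017 141
z 0.04 axis x 0.0016 90
slim [0.4876 0.3357] [0.4881 0.3356] extent [0.0295 0.0279] topz 0.0744
thin [0.4983 0.272 ] [0.4984 0.272 ] extent [0.0201 0.0203] topz 0.0744
medium [0.5093 0.2087] [0.5092 0.2085] extent [0.0383 0.0358] topz 0.0743
wide [0.5218 0.156 ] [0.5197 0.1517] extent [0.026  0.0321] topz 0.0738
[np.float64(0.06131116507482518)]
[[0.4872 0.3335]
 [0.4986 0.2732]
 [0.5099 0.213 ]
 [0.5213 0.1527]]
10.691677116678562
```

View pics/h3.png

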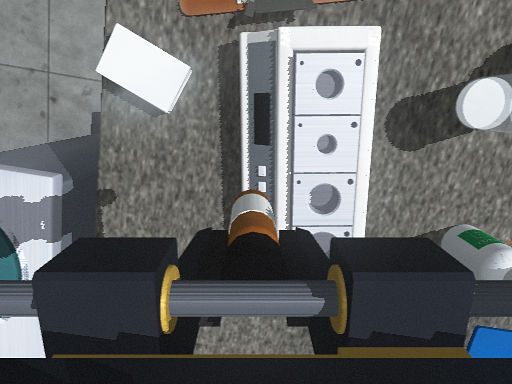

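The slim vial is upright in the fingers. The wells sit at (329,84), (326,144) and (324,197), with wide partly hidden behind the gripper, so I extrapolate it. Moving over the slim well.

Run:
```python
from h import *
plan([(.4865,.3345,.20,9.5,4),(.4865,.3345,.155,9.5,3),(.4865,.3345,.155,9.5,3)],255)
```

```text
2.1 2 3 0 0 0 255; 2.1 2 3 0 0 -0.1 255; 2.1 2.05 3 0 0 0 255; 2.05 2 2.95 0 0 -0.1 255; 0 0 1.5 0 0 0 255
0 0 1.5 0 0 0 255; 0 0 1.5 0 0 0 255; 0 0 0 0 0 0 255; 0 0 0 0 0 0 255; 0 0 0 0 0 0 255
```

Call:
arm_command --deltas "2.1 2 3 0 0 0 255; 2.1 2 3 0 0 -0.1 255; 2.1 2.05 3 0 0 0 255; 2.05 2 2.95 0 0 -0.1 255; 0 0 1.5 0 0 0 255"

```text
t: 10.8
eef_pos: [0.4867, 0.3363, 0.182]
eef_rot: [0.645, 0.764, -0.002, -0.001]
force: [-0.1, -0.3, -0.4]
gripper_width: 0.0233
finger_force: 20.0
```

Call:
arm_command --deltas "0 0 1.5 0 0 0 255; 0 0 1.5 0 0 0 255; 0 0 0 0 0 0 255; 0 0 0 0 0 0 255; 0 0 0 0 0 0 255"

```text
t: 11.3
eef_pos: [0.487, 0.3357, 0.1573]
eef_rot: [0.646, 0.764, 0.001, 0.0]
force: [-0.4, -0.9, -0.5]
gripper_width: 0.0232
finger_force: 20.0
```

Run:
```python
from held import *
from wells import *
held("h4",.024,1)
wells("pics/h4.npz")
```

```text
pos [0.487  0.3357 0.1573] w 0.0232 f 19.999904785958904 vel 0.006
z -0.02 axis x 0.0013 258
z 0.0 axis x 0.0012 198
z 0.02 axis x 0.0017 141
z 0.04 axis x 0.0016 89
slim [0.4883 0.345 ] [0.4878 0.3506] extent [0.0282 0.0366] topz 0.0744
  return _methods._mean(a, axis=axis, dtype=dtype,
  ret = um.true_divide(
Traceback (most recent call last):
  File "wells.py", line 10, in wells
    q=Q[m][:,:2]; o=np.median(q,0); q=q[np.hypot(*(q-o).T)<.026]; cm=(q.max(0)+q.min(0))/2
                                                                      ~~~~~^^^
ValueError: zero-size array to reduction operation maximum which has no identity
```

View pics/h4.png

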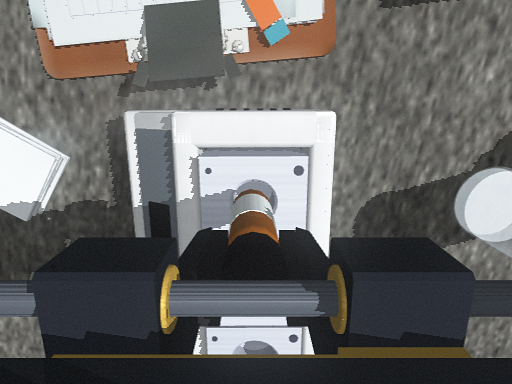

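```bash
cat > rel.py <<'E'
from h import *
import cv2
from scipy.optimize import least_squares
def rel(tag,s,rw,rv,zt=.075):
    """Well mouth (circle fit on its visible far edge) and held vial (silhouette, front wall), tool axes, m."""
    z=np.load(f"pics/{tag}.npz");d,K,R,t=z["d"],z["K"],z["R"],z["t"]; v,u=np.indices(d.shape); T=Ro.from_quat(s["eef_rot"])
    ray=np.stack([(u-K[0,2])/K[0,0],(v-K[1,2])/K[1,1],np.ones(d.shape)],-1); C=-R.T@t; W=ray@R
    toT=lambda X:T.inv().apply((X-s["eef_pos"]).reshape(-1,3)).reshape(d.shape+(3,))
    P=toT(C+W*d[...,None]); Q=toT(C+W*((zt-C[2])/W[...,2])[...,None]); zb=s["eef_pos"][2]-zt
    near=np.hypot(Q[...,0],Q[...,1])<.034
    top=near&(abs(P[...,2]-zb)<.005)&(d>0); hole=near&(P[...,2]>zb+.006)&(d>0)
    e=top&cv2.dilate(hole.astype(np.uint8),np.ones((3,3))).astype(bool)
    q=Q[e][:,:2]; q=q[q[:,0]>-.002]
    f=least_squares(lambda c:np.hypot(*(q-c[:2]).T)-rw-.0003,[0,0],loss="soft_l1",f_scale=.0007)
    print("well",f.x.round(4),len(q),"resid",np.median(abs(f.fun)).round(4))
    m=(abs(P[...,0]-.01)<.03)&(P[...,2]<.05)&(P[...,2]>.005)&(d>0)&(abs(P[...,1])<rv+.004)
    g=P[m]; g=g[g[:,0]>np.median(g[abs(g[:,1])<.003][:,0])-rv*.6]
    h=least_squares(lambda c:np.hypot(g[:,0]-c[0],g[:,1]-c[1])-rv,[0,0],loss="soft_l1",f_scale=.0007)
    print("vial",h.x.round(4),len(g),"resid",np.median(abs(h.fun)).round(4),"shift cm (tool x,y)",((f.x-h.x)*100).round(2))
E
python3 - <<'E'
from rel import *
rel("h4",bot.sense(),.0145,.012)
E
```

```text
well [0.0008 0.0006] 114 resid 0.0004
vial [0.0015 0.0001] 1189 resid 0.0002 shift cm (tool x,y) [-0.07  0.05]
```

Call:
arm_command --deltas "-0.05 0.05 0.4 0 0 0 255; 0 0 1.2 0 0 0 255; 0 0 1.2 0 0 0 255; 0 0 1 0 0 0 255; 0 0 0.7 0 0 0 255"

```text
t: 11.85
eef_pos: [0.4862, 0.3347, 0.1088]
eef_rot: [0.645, 0.764, -0.001, -0.0]
force: [-0.6, -0.1, -0.2]
gripper_width: 0.0234
finger_force: 20.0
```

Call:
arm_command --deltas "0 0 0.2 0 0 0 255; 0 0 0.1 0 0 0 255; 0 0 0.1 0 0 0 255; 0 0 0 0 0 0 255; 0 0 0 0 0 0 255"

```text
t: 12.35
eef_pos: [0.4871, 0.3353, 0.1071]
eef_rot: [0.645, 0.764, 0.0, 0.0]
force: [-0.3, 0.6, -0.7]
gripper_width: 0.0232
finger_force: 20.0
```

Call:
arm_command --deltas "0 0 0 0 0 0 0; 0 0 0 0 0 0 0; 0 0 0 0 0 0 0; 0 0 0 0 0 0 0; 0 0 -1 0 0 0 0"

```text
t: 12.85
eef_pos: [0.4858, 0.3345, 0.1155]
eef_rot: [0.645, 0.764, -0.002, -0.0]
force: [0.5, 0.1, -0.2]
gripper_width: 0.0612
finger_force: 0.0
```

Run:
```python
from h import *
plan([(.487,.335,.20,9.5,3),(.47,-.25,.30,9.5,14),(.47,-.25,.30,9.5,3)],0)
```

```text
0 0.05 -2.8 -0.1 0 0 0; 0 0.05 -2.8 0 0 0.1 0; 0 0 -2.85 -0.1 0.1 0 0; -4.1 -0.8 -0.7 0 0 0 0; -4.1 -0.8 -0.7 0 0 0 0
-4.1 -0.8 -0.7 0 0 0 0; -4.1 -0.8 -0.7 0 0 0 0; -4.1 -0.8 -0.7 0 0 0 0; -4.1 -0.8 -0.75 0 0 0 0; -4.1 -0.8 -0.7 0 0 0 0
-4.1 -0.8 -0.75 0 0 0 0; -4.1 -0.8 -0.7 0 0 0 0; -4.1 -0.85 -0.75 0 0 0 0; -4.1 -0.8 -0.7 0 0 0 0; -4.1 -0.85 -0.75 0 0 0 0
-4.1 -0.8 -0.7 0 0 0 0; -4.1 -0.85 -0.75 0 0 0 0; 0 0 0 0 0 0 0; 0 0 0 0 0 0 0; 0 0 0 0 0 0 0
```

Call:
arm_command --deltas "0 0 -2.8 0 0 0 0; 0 0 -2.8 0 0 0 0; 0 0 -2.85 0 0 0 0; -4.1 -0.8 -0.7 0 0 0 0; -4.1 -0.8 -0.7 0 0 0 0"

```text
t: 13.35
eef_pos: [0.4855, 0.2519, 0.2177]
eef_rot: [0.644, 0.765, 0.002, 0.001]
force: [-0.3, -0.6, 0.2]
gripper_width: 0.0881
finger_force: 0.0
```

Call:
arm_command --deltas "-4.1 -0.8 -0.7 0 0 0 0; -4.1 -0.8 -0.7 0 0 0 0; -4.1 -0.8 -0.7 0 0 0 0; -4.1 -0.8 -0.7 0 0 0 0; -4.1 -0.8 -0.7 0 0 0 0"

```text
t: 13.85
eef_pos: [0.4794, 0.0413, 0.2516]
eef_rot: [0.645, 0.764, 0.001, 0.001]
force: [0.8, 0.2, 0.2]
gripper_width: 0.0883
finger_force: 0.0
```

Call:
arm_command --deltas "-4.1 -0.8 -0.7 0 0 0 0; -4.1 -0.8 -0.7 0 0 0 0; -4.1 -0.8 -0.7 0 0 0 0; -4.1 -0.8 -0.7 0 0 0 0; -4.1 -0.8 -0.7 0 0 0 0"

```text
t: 14.35
eef_pos: [0.4741, -0.1677, 0.2866]
eef_rot: [0.645, 0.764, 0.0, 0.001]
force: [0.7, -0.6, -0.5]
gripper_width: 0.0883
finger_force: 0.0
```

Call:
arm_command --deltas "-4.1 -0.8 -0.7 0 0 0 0; -4.1 -0.85 -0.75 0 0 0 0; 0 0 0 0 0 0 0; 0 0 0 0 0 0 0; 0 0 0 0 0 0 0"

```text
t: 14.85
eef_pos: [0.4717, -0.2486, 0.2997]
eef_rot: [0.645, 0.764, 0.0, -0.0]
force: [-0.0, -1.0, -0.2]
gripper_width: 0.0882
finger_force: 0.0
```

Run:
```python
from held import *
from caps import *
held("w3",.016,None)
for n in "vial_thin vial_medium vial_wide".split():
    print(n,[(np.round(r["centre"],4).tolist(),round(r["p"],2)) for r in viewer.search_frame(n,"wrist")[:2]])
caps("pics/w3.npz",dict(thin=(.504,-.20,.112),medium=(.511,-.258,.092),wide=(.518,-.316,.082)))
```

```text
pos [ 0.4717 -0.2486  0.2997] w 0.0882 f 0.0 vel 0.017
vial_thin [([0.5009, -0.2, 0.1129], 0.6)]
vial_medium [([0.5081, -0.2487, 0.0918], 0.64)]
vial_wide [([0.5157, -0.301, 0.0792], 0.57)]
thin 239 mean [ 0.5043 -0.1991] mid [ 0.5045 -0.1992] ext [0.0166 0.016 ] z 0.1112
medium 730 mean [ 0.5128 -0.2559] mid [ 0.513  -0.2559] ext [0.0323 0.0327] z 0.0913
wide 1062 mean [ 0.5199 -0.3133] mid [ 0.52   -0.3132] ext [0.0423 0.0431] z 0.0814
```

View pics/w3.png

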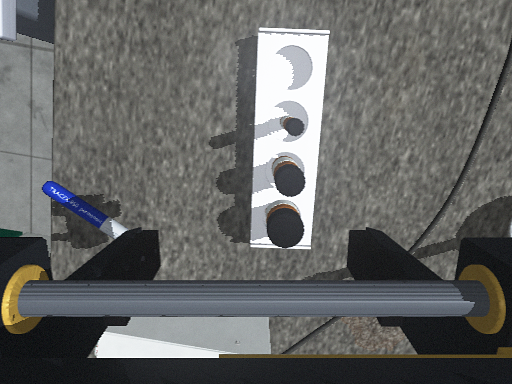

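Rack slot (298,66) is now empty. Thin cap is at (294,127), medium (289,180), wide (285,226), and the depth sizes match. Going for thin.

Run:
```python
from h import *
plan([(.504,-.199,.18,9.5,4),(.504,-.199,.10,9.5,3),(.504,-.199,.079,9.5,3)],110)
```

```text
1.1 1 3 0 0 0.1 110; 1.05 1 3 0 0 0 110; 1.1 1 3 0 0 0.1 110; 1.05 1 2.95 0 0 0 110; 0 0 2.65 0 0 0 110
0 0 2.7 0 0 0 110; 0 0 2.65 0 0 0 110; 0 0 0.7 0 0 0 110; 0 0 0.7 0 0 0 110; 0 0 0.7 0 0 0 110
```

Call:
arm_command --deltas "1.1 1 3 0 0 0.1 110; 1.05 1 3 0 0 0 110; 1.1 1 3 0 0 0.1 110; 1.05 1 2.95 0 0 0 110; 0 0 2.65 0 0 0 110"

```text
t: 15.55
eef_pos: [0.5046, -0.1982, 0.1523]
eef_rot: [0.646, 0.764, 0.0, -0.0]
force: [-0.3, -0.0, -0.4]
gripper_width: 0.051
finger_force: 0.0
```

Call:
arm_command --deltas "0 0 2.7 0 0 0 110; 0 0 2.65 0 0 0 110; 0 0 0.7 0 0 0 110; 0 0 0.7 0 0 0 110; 0 0 0.7 0 0 0 110"

```text
t: 16.05
eef_pos: [0.5052, -0.2006, 0.08]
eef_rot: [0.647, 0.763, 0.0, 0.001]
force: [-0.6, 0.3, -0.1]
gripper_width: 0.0502
finger_force: 0.0
```

Call:
arm_command --deltas "0 0 0 0 0 0 255; 0 0 0 0 0 0 255; 0 0 0 0 0 0 255; 0 0 0 0 0 0 255; 0 0 0 0 0 0 255"

```text
t: 16.55
eef_pos: [0.5045, -0.2008, 0.0798]
eef_rot: [0.647, 0.763, 0.0, 0.0]
force: [-0.3, -0.6, 2.1]
gripper_width: 0.015
finger_force: 20.0
```

Call:
arm_command --deltas "0 0 0 0 0 0 255; 0 0 0 0 0 0 255; 0 0 0 0 0 0 255; 0 0 0 0 0 0 255; 0 0 0 0 0 0 255"

```text
t: 17.05
eef_pos: [0.5046, -0.2008, 0.0798]
eef_rot: [0.647, 0.763, 0.0, 0.0]
force: [-0.1, 0.6, 5.2]
gripper_width: 0.0156
finger_force: 20.0
```

Run:
```python
from held import *
held("h5",.016,1)
plan([(.504,-.199,.10,9.5,2),(.504,-.199,.19,9.5,3),(.4975,.271,.20,9.5,12),(.4975,.271,.165,9.5,3)],255)
```

```text
pos [ 0.5046 -0.2008  0.0798] w 0.0156 f 19.997889613732696 vel 0.002
z -0.02 axis x 0.0007 293
z 0.0 axis x 0.0009 205
z 0.02 axis x 0.0013 139
z 0.04 axis x 0.0226 353
0.1 0 -1 0 0 0 255; 0.1 -0.05 -1 0 0 -0.1 255; 0 0 -3 0 0 0 255; 0 0 -3 0 0 0 255; 0 0.05 -3 0 0 0 255
3.85 0.6 -0.1 0 0 0 255; 3.85 0.6 -0.1 0 0 0 255; 3.85 0.6 -0.1 0 0 0 255; 3.9 0.6 -0.1 0 0 0 255; 3.85 0.6 -0.1 0 0 0 255
3.9 0.6 -0.1 0 0 0 255; 3.85 0.6 -0.05 0 0 0 255; 3.9 0.6 -0.1 0 0 0 255; 3.85 0.6 -0.05 0 0 0 255; 3.9 0.55 -0.1 0 0 0 255
3.85 0.6 -0.05 0 0 0 255; 3.9 0.55 -0.1 0 0 0 255; 0 0 1.15 0 0 0 255; 0 0 1.2 0 0 0 255; 0 0 1.15 0 0 0 255
```

Call:
arm_command --deltas "0 0 -1 0 0 0 255; 0 0 -1 0 0 0 255; 0 0 -3 0 0 0 255; 0 0 -3 0 0 0 255; 0 0 -3 0 0 0 255"

```text
t: 17.6
eef_pos: [0.5038, -0.2004, 0.1906]
eef_rot: [0.647, 0.763, -0.0, -0.0]
force: [-0.5, 0.1, 0.3]
gripper_width: 0.015
finger_force: 20.0
```

Call:
arm_command --deltas "3.85 0.6 -0.1 0 0 0 255; 3.85 0.6 -0.1 0 0 0 255; 3.85 0.6 -0.1 0 0 0 255; 3.9 0.6 -0.1 0 0 0 255; 3.85 0.6 -0.1 0 0 0 255"

```text
t: 18.1
eef_pos: [0.5019, -0.0037, 0.1949]
eef_rot: [0.647, 0.763, 0.0, 0.0]
force: [0.6, 0.7, -0.6]
gripper_width: 0.0149
finger_force: 20.0
```

Call:
arm_command --deltas "3.9 0.6 -0.1 0 0 0 255; 3.85 0.6 -0.05 0 0 0 255; 3.9 0.6 -0.1 0 0 0 255; 3.85 0.6 -0.05 0 0 0 255; 3.9 0.55 -0.1 0 0 0 255"

```text
t: 18.6
eef_pos: [0.4992, 0.1926, 0.1989]
eef_rot: [0.647, 0.763, 0.0, 0.0]
force: [1.5, -0.2, -0.1]
gripper_width: 0.0156
finger_force: 20.0
```

Call:
arm_command --deltas "4 0.6 -0.05 0 0 0 255; 4 0.55 -0.1 0 0 0 255; 0 0 1.15 0 0 0 255; 0 0 1.2 0 0 0 255; 0 0 1.15 0 0 0 255"

```text
t: 19.1
eef_pos: [0.4972, 0.2708, 0.1634]
eef_rot: [0.647, 0.763, -0.001, -0.0]
force: [-1.1, -0.9, -0.6]
gripper_width: 0.015
finger_force: 20.0
```

Call:
arm_command --deltas "0 0 0 0 0 0 255; 0 0 0 0 0 0 255; 0 0 0 0 0 0 255; 0 0 0 0 0 0 255; 0 0 0 0 0 0 255"

```text
t: 19.6
eef_pos: [0.4983, 0.2717, 0.1653]
eef_rot: [0.647, 0.763, 0.0, 0.0]
force: [0.5, -0.4, 0.4]
gripper_width: 0.0155
finger_force: 20.0
```

Run:
```python
from held import *
from rel import *
held("h6",.016,1)
rel("h6",bot.sense(),.0105,.008)
```

```text
pos [0.4983 0.2717 0.1653] w 0.0155 f 19.995429038499424 vel 0.005
z -0.02 axis x 0.0008 292
z 0.0 axis x 0.0008 200
z 0.02 axis x 0.0013 139
z 0.04 axis x 0.0014 103
well [ 0.0206 -0.0003] 113 resid 0.0027
vial [0.0013 0.0007] 885 resid 0.0002 shift cm (tool x,y) [ 1.94 -0.09]
```

View pics/h6.png

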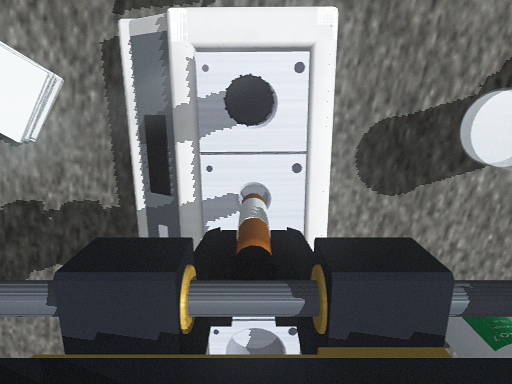

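The slim vial stands in its well at (250,99). The thin foot at (253,200) is over its well (255,190). The circle fit picked up the seam between blocks, so I'll tighten its region.

```bash
sed -i 's/<.034/<rw+.006/; ' rel.py
python3 - <<'E'
from rel import *
rel("h6",bot.sense(),.0105,.008)
E
```

```text
well [0.0005 0.0007] 66 resid 0.0002
vial [0.0013 0.0007] 885 resid 0.0002 shift cm (tool x,y) [-0.08 -0.  ]
```

Call:
arm_command --deltas "-0.08 0 0.4 0 0 0 255; 0 0 1.2 0 0 0 255; 0 0 1.2 0 0 0 255; 0 0 1.1 0 0 0 255; 0 0 0.7 0 0 0 255"

```text
t: 20.15
eef_pos: [0.4968, 0.2705, 0.1165]
eef_rot: [0.647, 0.763, -0.001, -0.001]
force: [-0.3, 1.2, 0.4]
gripper_width: 0.0153
finger_force: 20.0
```

Call:
arm_command --deltas "0 0 0.3 0 0 0 255; 0 0 0.2 0 0 0 255; 0 0 0.1 0 0 0 255; 0 0 0 0 0 0 255; 0 0 0 0 0 0 255"

```text
t: 20.65
eef_pos: [0.4983, 0.2712, 0.1132]
eef_rot: [0.647, 0.763, 0.0, 0.0]
force: [-0.9, -0.5, 0.1]
gripper_width: 0.0152
finger_force: 20.0
```

Call:
arm_command --deltas "0 0 0 0 0 0 0; 0 0 0 0 0 0 0; 0 0 0 0 0 0 0; 0 0 0 0 0 0 0; 0 0 -1 0 0 0 0"

```text
t: 21.15
eef_pos: [0.4968, 0.2704, 0.1216]
eef_rot: [0.647, 0.763, -0.001, -0.001]
force: [-0.5, -0.6, -0.2]
gripper_width: 0.0535
finger_force: 0.0
```

Run:
```python
from h import *
plan([(.498,.271,.20,9.5,3),(.5125,-.2555,.20,9.5,13),(.5125,-.2555,.10,9.5,4),(.5125,-.2555,.063,9.5,5)],50)
```

```text
0 0.05 -2.6 -0.1 0 0 50; 0 0.05 -2.6 0 0 0 50; 0.05 0 -2.65 -0.1 0.1 -0.1 50; -4 -0.55 0 0 0 0 50; -4 -0.55 0 0 0 0 50
-4 -0.55 0 0 0 0 50; -4 -0.55 0 0 0 0 50; -4 -0.55 0 0 0 0 50; -4 -0.55 0 0 0 0 50; -4.05 -0.55 0 0 0 0 50
-4 -0.55 0 0 0 0 50; -4.05 -0.55 0 0 0 0 50; -4 -0.6 0 0 0 0 50; -4.05 -0.55 0 0 0 0 50; -4 -0.6 0 0 0 0 50
-4.05 -0.55 -0.05 0 0 0 50; 0 0 2.5 0 0 0 50; 0 0 2.5 0 0 0 50; 0 0 2.5 0 0 0 50; 0 0 2.5 0 0 0 50
0 0 0.75 0 0 0 50; 0 0 0.75 0 0 0 50; 0 0 0.75 0 0 0 50; 0 0 0.75 0 0 0 50; 0 0 0.7 0 0 0 50
```

Call:
arm_command --deltas "0 0 -2.6 0 0 0 50; 0 0 -2.6 0 0 0 50; 0 0 -2.65 0 0 0 50; -4 -0.55 0 0 0 0 50; -4 -0.55 0 0 0 0 50"

```text
t: 21.65
eef_pos: [0.5013, 0.1906, 0.2038]
eef_rot: [0.646, 0.764, 0.002, 0.001]
force: [0.9, -1.2, -1.4]
gripper_width: 0.0707
finger_force: 0.0
```

Call:
arm_command --deltas "-4 -0.55 0 0 0 0 50; -4 -0.55 0 0 0 0 50; -4 -0.55 0 0 0 0 50; -4 -0.55 0 0 0 0 50; -4.05 -0.55 0 0 0 0 50"

```text
t: 22.15
eef_pos: [0.5059, -0.0136, 0.2023]
eef_rot: [0.647, 0.763, 0.0, 0.001]
force: [0.4, 0.3, 0.3]
gripper_width: 0.071
finger_force: 0.0
```

Call:
arm_command --deltas "-4 -0.55 0 0 0 0 50; -4.05 -0.55 0 0 0 0 50; -4 -0.6 0 0 0 0 50; -4.05 -0.55 0 0 0 0 50; -4 -0.6 0 0 0 0 50"

```text
t: 22.65
eef_pos: [0.5106, -0.2168, 0.2023]
eef_rot: [0.647, 0.763, 0.0, 0.001]
force: [0.3, 0.6, -0.3]
gripper_width: 0.071
finger_force: 0.0
```

Call:
arm_command --deltas "-4.05 -0.55 0 0 0 0 50; 0 0 0 0 0 0 50; 0 0 0 0 0 0 50; 0 0 0 0 0 0 50; 0 0 0 0 0 0 50"

```text
t: 23.15
eef_pos: [0.5118, -0.2545, 0.2014]
eef_rot: [0.646, 0.763, 0.0, -0.0]
force: [-0.2, 0.9, -0.2]
gripper_width: 0.0713
finger_force: 0.0
```

Run:
```python
from h import *
plan([(.5125,-.2555,.10,9.5,4),(.5125,-.2555,.063,9.5,5),(.5125,-.2555,.063,9.5,1)],50)
```

```text
-0.05 0 2.55 0 0 0 50; 0 0 2.55 0 0 0 50; -0.05 0.05 2.5 0 0 0 50; 0 0 2.55 0 0 0 50; 0 0 0.75 0 0 0 50
0 0 0.75 0 0 0 50; 0 0 0.75 0 0 0 50; 0 0 0.7 0 0 0 50; 0 0 0.75 0 0 0 50; 0 0 0 0 0 0 50
```

Call:
arm_command --deltas "-0.05 0 2.55 0 0 0 50; 0 0 2.55 0 0 0 50; -0.05 0.05 2.5 0 0 0 50; 0 0 2.55 0 0 0 50; 0 0 0.75 0 0 0 50"

```text
t: 23.65
eef_pos: [0.5106, -0.2543, 0.0893]
eef_rot: [0.646, 0.763, -0.0, -0.003]
force: [-0.5, -0.1, 0.4]
gripper_width: 0.0705
finger_force: 0.0
```

Call:
arm_command --deltas "0 0 0.75 0 0 0 50; 0 0 0.75 0 0 0 50; 0 0 0.7 0 0 0 50; 0 0 0.75 0 0 0 50; 0 0 0 0 0 0 50"

```text
t: 24.15
eef_pos: [0.5119, -0.2565, 0.0619]
eef_rot: [0.647, 0.763, -0.0, -0.001]
force: [-0.5, 1.3, 0.2]
gripper_width: 0.0707
finger_force: 0.0
```

Call:
arm_command --deltas "0 0 0 0 0 0 255; 0 0 0 0 0 0 255; 0 0 0 0 0 0 255; 0 0 0 0 0 0 255; 0 0 0 0 0 0 255"

```text
t: 24.65
eef_pos: [0.5125, -0.2568, 0.0629]
eef_rot: [0.647, 0.763, 0.0, 0.0]
force: [0.3, 0.4, -0.1]
gripper_width: 0.0328
finger_force: 0.0
```

Call:
arm_command --deltas "0 0 0 0 0 0 255; 0 0 0 0 0 0 255; 0 0 0 0 0 0 255; 0 0 0 0 0 0 255; 0 0 0 0 0 0 255"

```text
t: 25.15
eef_pos: [0.5126, -0.2568, 0.0629]
eef_rot: [0.647, 0.763, -0.0, 0.0]
force: [-0.1, 0.3, 2.3]
gripper_width: 0.0312
finger_force: 20.0
```

Run:
```python
from held import *
held("h7",.032,1)
plan([(.5125,-.2555,.085,9.5,2),(.5125,-.2555,.18,9.5,3),(.5083,.207,.19,9.5,12),(.5083,.207,.15,9.5,4),(.5083,.207,.15,9.5,4)],255)
```

```text
pos [ 0.5126 -0.2568  0.0629] w 0.0312 f 20.00021160369215 vel 0.001
z -0.02 axis x -0.0007 252
z 0.0 axis x -0.0006 202
z 0.02 axis x 0.0109 397
z 0.04 axis x 0.0173 253
0.05 0 -1.1 0 0 0 255; 0.1 0 -1.1 0 0 -0.1 255; 0 0 -3.15 0 0 0 255; 0 0 -3.2 0 0 0 255; 0 0 -3.15 0 0 0 255
3.8 0.6 -0.1 0 0 0 255; 3.8 0.6 -0.1 0 0 0 255; 3.8 0.6 -0.1 0 0 0 255; 3.8 0.6 -0.1 0 0 0 255; 3.8 0.6 -0.1 0 0 0 255
3.8 0.6 -0.05 0 0 0 255; 3.8 0.6 -0.1 0 0 0 255; 3.8 0.6 -0.05 0 0 0 255; 3.8 0.6 -0.1 0 0 0 255; 3.8 0.6 -0.05 0 0 0 255
3.85 0.65 -0.1 0 0 0 255; 3.8 0.6 -0.05 0 0 0 255; 0 0 1 0 0 0 255; 0 0 1 0 0 0 255; 0 0 1 0 0 0 255
0 0 1 0 0 0 255; 0 0 0 0 0 0 255; 0 0 0 0 0 0 255; 0 0 0 0 0 0 255; 0 0 0 0 0 0 255
```

Call:
arm_command --deltas "0 0 -1.1 0 0 0 255; 0.1 0 -1.1 0 0 0 255; 0 0 -3.15 0 0 0 255; 0 0 -3.2 0 0 0 255; 0 0 -3.15 0 0 0 255"

```text
t: 25.7
eef_pos: [0.5123, -0.2556, 0.1817]
eef_rot: [0.647, 0.763, 0.0, 0.0]
force: [0.3, -1.2, -1.2]
gripper_width: 0.0313
finger_force: 20.0
```

Call:
arm_command --deltas "3.8 0.6 -0.1 0 0 0 255; 3.8 0.6 -0.1 0 0 0 255; 3.8 0.6 -0.1 0 0 0 255; 3.8 0.6 -0.1 0 0 0 255; 3.8 0.6 -0.1 0 0 0 255"

```text
t: 26.2
eef_pos: [0.5107, -0.0619, 0.1859]
eef_rot: [0.647, 0.763, 0.0, 0.001]
force: [0.5, 0.9, -0.4]
gripper_width: 0.0312
finger_force: 20.0
```

Call:
arm_command --deltas "3.8 0.6 -0.05 0 0 0 255; 3.8 0.6 -0.1 0 0 0 255; 3.8 0.6 -0.05 0 0 0 255; 3.8 0.6 -0.1 0 0 0 255; 3.8 0.6 -0.05 0 0 0 255"

```text
t: 26.7
eef_pos: [0.5092, 0.1306, 0.1894]
eef_rot: [0.647, 0.763, 0.001, 0.0]
force: [0.2, -0.2, -0.6]
gripper_width: 0.0313
finger_force: 20.0
```

Call:
arm_command --deltas "3.85 0.65 -0.1 0 0 0 255; 3.8 0.6 -0.05 0 0 0 255; 0 0 1 0 0 0 255; 0 0 1 0 0 0 255; 0 0 1 0 0 0 255"

```text
t: 27.2
eef_pos: [0.5088, 0.2056, 0.159]
eef_rot: [0.647, 0.763, -0.0, 0.0]
force: [-0.1, -0.6, -0.6]
gripper_width: 0.0311
finger_force: 20.0
```

Call:
arm_command --deltas "0 0 1 0 0 0 255; 0 0 0 0 0 0 255; 0 0 0 0 0 0 255; 0 0 0 0 0 0 255; 0 0 0 0 0 0 255"

```text
t: 27.7
eef_pos: [0.5097, 0.2063, 0.1503]
eef_rot: [0.647, 0.763, 0.0, 0.0]
force: [1.2, 1.0, -0.5]
gripper_width: 0.0311
finger_force: 20.0
```

Run:
```python
from held import *
from rel import *
held("h8",.032,1)
rel("h8",bot.sense(),.0185,.016)
```

```text
pos [0.5097 0.2063 0.1503] w 0.0311 f 19.999964401504258 vel 0.004
z -0.02 axis x -0.0007 265
z 0.0 axis x -0.0006 197
z 0.02 axis x -0.0002 125
z 0.04 axis x -0.0005 66
well [0.0016 0.0006] 121 resid 0.0002
vial [-0.0003  0.0007] 1445 resid 0.0002 shift cm (tool x,y) [ 0.19 -0.02]
```

View pics/h8.png

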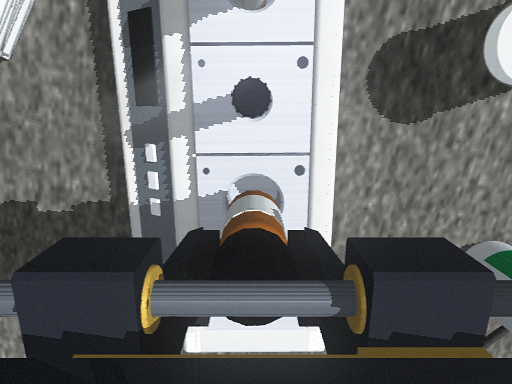

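The thin vial stands in its well at (251,98). The medium foot is over its well at (253,192), about 2 mm short in tool x. I'll correct that and lower.

Call:
arm_command --deltas "0.2 0 0.4 0 0 0 255; 0 0 1.2 0 0 0 255; 0 0 1.2 0 0 0 255; 0 0 1.2 0 0 0 255; 0 0 0.8 0 0 0 255"

```text
t: 28.25
eef_pos: [0.5076, 0.2081, 0.0995]
eef_rot: [0.647, 0.763, -0.001, -0.001]
force: [0.7, -0.3, -1.1]
gripper_width: 0.0313
finger_force: 20.0
```

Call:
arm_command --deltas "0 0 0.3 0 0 0 255; 0 0 0.2 0 0 0 255; 0 0 0.1 0 0 0 255; 0 0 0 0 0 0 255; 0 0 0 0 0 0 255"

```text
t: 28.75
eef_pos: [0.5093, 0.2086, 0.0962]
eef_rot: [0.647, 0.763, 0.001, 0.0]
force: [-0.3, -0.4, -0.8]
gripper_width: 0.0314
finger_force: 20.0
```

Call:
arm_command --deltas "0 0 0 0 0 0 0; 0 0 0 0 0 0 0; 0 0 0 0 0 0 0; 0 0 0 0 0 0 0; 0 0 -1 0 0 0 0"

```text
t: 29.25
eef_pos: [0.5076, 0.208, 0.1047]
eef_rot: [0.647, 0.763, -0.001, -0.001]
force: [1.1, 0.2, 0.7]
gripper_width: 0.0695
finger_force: 0.0
```

Run:
```python
from h import *
plan([(.509,.208,.19,9.5,3),(.52,-.3135,.19,9.5,13),(.52,-.3135,.19,9.5,4)],0)
```

```text
0 0.05 -2.85 -0.1 0 0 0; 0 0.05 -2.85 0 0 0 0; -0.05 0 -2.85 -0.1 0 -0.1 0; -3.95 -0.6 0 0 0 0 0; -3.95 -0.6 0 0 0 0 0
-3.95 -0.55 0 0 0 0 0; -3.95 -0.6 0 0 0 0 0; -4 -0.55 0 0 0 0 0; -3.95 -0.6 0 0 0 0 0; -4 -0.55 0 0 0 0 0
-3.95 -0.6 0 0 0 0 0; -4 -0.55 0 0 0 0 0; -3.95 -0.6 0 0 0 0 0; -4 -0.55 0 0 0 0 0; -3.95 -0.6 0 0 0 0 0
-4 -0.55 0.05 0 0 0 0; 0 0 0 0 0 0 0; 0 0 0 0 0 0 0; 0 0 0 0 0 0 0; 0 0 0 0 0 0 0
```

Call:
arm_command --deltas "0 0 -2.85 0 0 0 0; 0 0 -2.85 0 0 0 0; 0 0 -2.85 0 0 0 0; -3.95 -0.6 0 0 0 0 0; -3.95 -0.6 0 0 0 0 0"

```text
t: 29.75
eef_pos: [0.5111, 0.1287, 0.1939]
eef_rot: [0.646, 0.764, 0.002, 0.001]
force: [-0.2, -0.3, 0.1]
gripper_width: 0.0882
finger_force: 0.0
```

Call:
arm_command --deltas "-3.95 -0.55 0 0 0 0 0; -3.95 -0.6 0 0 0 0 0; -4 -0.55 0 0 0 0 0; -3.95 -0.6 0 0 0 0 0; -4 -0.55 0 0 0 0 0"

```text
t: 30.25
eef_pos: [0.5143, -0.0736, 0.1923]
eef_rot: [0.647, 0.763, 0.0, 0.001]
force: [1.2, -0.1, -0.3]
gripper_width: 0.0876
finger_force: 0.0
```

Call:
arm_command --deltas "-3.95 -0.6 0 0 0 0 0; -4 -0.55 0 0 0 0 0; -3.95 -0.6 0 0 0 0 0; -4 -0.55 0 0 0 0 0; -3.95 -0.6 0 0 0 0 0"

```text
t: 30.75
eef_pos: [0.5181, -0.2744, 0.1922]
eef_rot: [0.647, 0.763, 0.0, 0.001]
force: [0.7, 0.2, -0.2]
gripper_width: 0.0882
finger_force: 0.0
```

Call:
arm_command --deltas "-4 -0.55 0 0 0 0 0; 0 0 0 0 0 0 0; 0 0 0 0 0 0 0; 0 0 0 0 0 0 0; 0 0 0 0 0 0 0"

```text
t: 31.25
eef_pos: [0.5193, -0.3116, 0.1913]
eef_rot: [0.646, 0.763, 0.0, -0.0]
force: [1.1, 0.7, 0.1]
gripper_width: 0.0885
finger_force: 0.0
```

Run:
```python
from h import *
plan([(.52,-.3135,.10,9.5,4),(.52,-.3135,.055,9.5,5),(.52,-.3135,.055,9.5,1)],0)
```

```text
-0.05 0 2.3 0 0 0 0; -0.05 0 2.3 0 0 0 0; -0.05 0 2.25 0 0 0 0; -0.05 0.05 2.3 0 0 0 0; 0 0 0.9 0 0 0 0
0 0 0.9 0 0 0 0; 0 0 0.9 0 0 0 0; 0 0 0.9 0 0 0 0; 0 0 0.9 0 0 0 0; 0 0 0 0 0 0 0
```

Call:
arm_command --deltas "-0.05 0 2.3 0 0 0 0; -0.05 0 2.3 0 0 0 0; 0 0 2.25 0 0 0 0; 0 0.05 2.3 0 0 0 0; 0 0 0.9 0 0 0 0"

```text
t: 31.75
eef_pos: [0.5186, -0.3115, 0.0883]
eef_rot: [0.646, 0.763, -0.0, -0.002]
force: [-0.6, 0.9, 0.5]
gripper_width: 0.0881
finger_force: 0.0
```

Call:
arm_command --deltas "0 0 0.9 0 0 0 0; 0 0 0.9 0 0 0 0; 0 0 0.9 0 0 0 0; 0 0 0.9 0 0 0 0; 0 0 0 0 0 0 0"

```text
t: 32.25
eef_pos: [0.5191, -0.3133, 0.0534]
eef_rot: [0.647, 0.763, -0.0, -0.001]
force: [0.6, 0.5, 0.1]
gripper_width: 0.088
finger_force: 0.0
```

Call:
arm_command --deltas "0 0 0 0 0 0 255; 0 0 0 0 0 0 255; 0 0 0 0 0 0 255; 0 0 0 0 0 0 255; 0 0 0 0 0 0 255"

```text
t: 32.75
eef_pos: [0.52, -0.3139, 0.055]
eef_rot: [0.647, 0.763, 0.0, 0.0]
force: [-0.2, -0.4, 0.3]
gripper_width: 0.0501
finger_force: 0.0
```

Call:
arm_command --deltas "0 0 0 0 0 0 255; 0 0 0 0 0 0 255; 0 0 0 0 0 0 255; 0 0 0 0 0 0 255; 0 0 0 0 0 0 255"

```text
t: 33.25
eef_pos: [0.5199, -0.3138, 0.0548]
eef_rot: [0.647, 0.763, -0.0, 0.0]
force: [-0.8, -0.3, 0.8]
gripper_width: 0.0416
finger_force: 20.0
```

Run:
```python
from held import *
held("h9",.042,1)
p=bot.sense()["eef_pos"]
plan([(p[0],p[1],.075,9.5,2),(p[0],p[1],.18,9.5,3),(.5195,.1435,.18,9.5,12),(.5195,.1435,.142,9.5,4),(.5195,.1435,.142,9.5,4)],255)
```

```text
pos [ 0.5199 -0.3138  0.0548] w 0.0416 f 20.000114974100143 vel 0.001
z -0.02 axis x -0.0015 218
z 0.0 axis x -0.0015 205
z 0.02 axis x 0.0053 396
z 0.04 axis x 0.0137 204
0 0 -1 0 0 0 255; 0 0 -1 0 0 -0.1 255; 0 0 -3.5 0 0 0 255; 0 0 -3.5 0 0 0 255; 0 0 -3.5 0 0 0 255
3.75 0.65 0 0 0 0 255; 3.75 0.6 0 0 0 0 255; 3.75 0.65 0 0 0 0 255; 3.75 0.6 0 0 0 0 255; 3.75 0.65 0 0 0 0 255
3.75 0.6 0 0 0 0 255; 3.75 0.65 0 0 0 0 255; 3.75 0.6 0 0 0 0 255; 3.8 0.65 0 0 0 0 255; 3.75 0.6 0 0 0 0 255
3.8 0.65 0 0 0 0 255; 3.75 0.6 0 0 0 0 255; 0 0 0.95 0 0 0 255; 0 0 0.95 0 0 0 255; 0 0 0.95 0 0 0 255
0 0 0.95 0 0 0 255; 0 0 0 0 0 0 255; 0 0 0 0 0 0 255; 0 0 0 0 0 0 255; 0 0 0 0 0 0 255
```

Call:
arm_command --deltas "0 0 -1 0 0 0 255; 0 0 -1 0 0 0 255; 0 0 -3.5 0 0 0 255; 0 0 -3.5 0 0 0 255; 0 0 -3.5 0 0 0 255" --newtons 25

```text
t: 33.8
eef_pos: [0.5198, -0.3136, 0.1817]
eef_rot: [0.647, 0.763, 0.0, 0.0]
force: [0.3, -0.9, 0.1]
gripper_width: 0.0412
finger_force: 25.0
```

Call:
arm_command --deltas "3.75 0.65 0 0 0 0 255; 3.75 0.6 0 0 0 0 255; 3.75 0.65 0 0 0 0 255; 3.75 0.6 0 0 0 0 255; 3.75 0.65 0 0 0 0 255"

```text
t: 34.3
eef_pos: [0.5202, -0.1223, 0.1808]
eef_rot: [0.647, 0.763, 0.0, 0.001]
force: [0.6, 0.5, -1.5]
gripper_width: 0.0414
finger_force: 25.0
```

Call:
arm_command --deltas "3.75 0.6 0 0 0 0 255; 3.75 0.65 0 0 0 0 255; 3.75 0.6 0 0 0 0 255; 3.8 0.65 0 0 0 0 255; 3.75 0.6 0 0 0 0 255"

```text
t: 34.8
eef_pos: [0.5202, 0.0685, 0.1809]
eef_rot: [0.647, 0.763, 0.001, 0.001]
force: [0.1, -0.6, -1.2]
gripper_width: 0.0413
finger_force: 25.0
```

Call:
arm_command --deltas "3.8 0.65 0 0 0 0 255; 3.75 0.6 0 0 0 0 255; 0 0 0.95 0 0 0 255; 0 0 0.95 0 0 0 255; 0 0 0.95 0 0 0 255"

```text
t: 35.3
eef_pos: [0.5199, 0.1427, 0.1506]
eef_rot: [0.647, 0.763, -0.0, 0.0]
force: [-1.6, -0.3, -0.6]
gripper_width: 0.0413
finger_force: 25.0
```

Call:
arm_command --deltas "0.1 0 0.95 0 0 0 255; 0 0 0 0 0 0 255; 0 0 0 0 0 0 255; 0 0 0 0 0 0 255; 0 0 0 0 0 0 255"

```text
t: 35.8
eef_pos: [0.5204, 0.1442, 0.1423]
eef_rot: [0.647, 0.763, 0.0, 0.0]
force: [-0.3, -0.2, -0.6]
gripper_width: 0.0415
finger_force: 25.0
```

Run:
```python
from held import *
from rel import *
held("h10",.042,1)
rel("h10",bot.sense(),.0235,.021)
```

```text
pos [0.5204 0.1442 0.1423] w 0.0415 f 24.999913084320724 vel 0.004
z -0.02 axis x -0.0015 219
z 0.0 axis x -0.0015 212
z 0.02 axis x -0.0013 108
z 0.04 axis x -0.0016 34
well [-0.0004  0.0005] 150 resid 0.0002
vial [-0.0014  0.0006] 1617 resid 0.0002 shift cm (tool x,y) [ 0.1  -0.01]
```

View pics/h10.png

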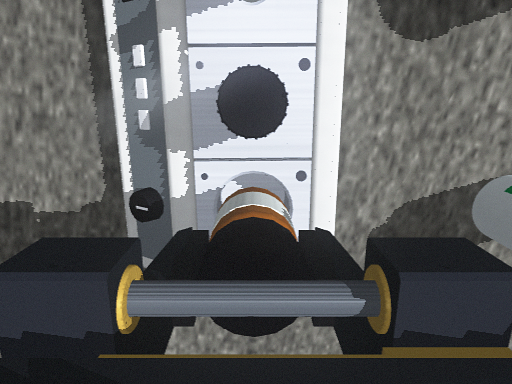

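The medium vial stands in its well at (252,101). The wide foot is over its well at (255,190), 1 mm off. I'll correct that, then lower 5.35 cm.

Call:
arm_command --deltas "0.1 0 0.4 0 0 0 255; 0 0 1.2 0 0 0 255; 0 0 1.2 0 0 0 255; 0 0 1.2 0 0 0 255; 0 0 0.8 0 0 0 255"

```text
t: 36.35
eef_pos: [0.5186, 0.1451, 0.0915]
eef_rot: [0.647, 0.763, -0.001, -0.001]
force: [0.1, 0.4, -0.3]
gripper_width: 0.0413
finger_force: 25.0
```

Call:
arm_command --deltas "0 0 0.3 0 0 0 255; 0 0 0.2 0 0 0 255; 0 0 0.1 0 0 0 255; 0 0 0 0 0 0 255; 0 0 0 0 0 0 255"

```text
t: 36.85
eef_pos: [0.5203, 0.1455, 0.0882]
eef_rot: [0.647, 0.763, 0.001, 0.0]
force: [-0.3, 0.0, -1.2]
gripper_width: 0.0412
finger_force: 25.0
```

Release, rise, then back off for a final look.

Call:
arm_command --deltas "0 0 0 0 0 0 0; 0 0 0 0 0 0 0; 0 0 0 0 0 0 0; 0 0 0 0 0 0 0; 0 0 -1 0 0 0 0"

```text
t: 37.35
eef_pos: [0.5185, 0.1451, 0.0967]
eef_rot: [0.647, 0.763, -0.001, -0.001]
force: [-0.1, -0.8, -0.6]
gripper_width: 0.0792
finger_force: 0.0
```

Call:
arm_command --deltas "0 0 -3 0 0 0 0; 0 0 -4 0 0 0 0; 0 0 -4 0 0 0 0; 0 -1 -4 0 0 0 0; 0 -1 -4 0 0 0 0"

```text
t: 37.85
eef_pos: [0.4997, 0.142, 0.2902]
eef_rot: [0.647, 0.763, 0.0, 0.0]
force: [-0.1, -0.0, 0.2]
gripper_width: 0.0882
finger_force: 0.0
```

Call:
arm_command --deltas "0 -1 -3 0 0 0 0; 0 -1 0 0 0 0 0; 0 0 0 0 0 0 0; 0 0 0 0 0 0 0; 0 0 0 0 0 0 0"

```text
t: 38.35
eef_pos: [0.4796, 0.1386, 0.3157]
eef_rot: [0.647, 0.763, -0.001, -0.001]
force: [-0.2, 0.8, -0.3]
gripper_width: 0.0882
finger_force: 0.0
```

Run:
```python
from held import *
from caps import *
held("w9",.016,None)
caps("pics/w9.npz",dict(slim=(.4872,.336,.135),thin=(.4983,.272,.145),medium=(.509,.208,.125),wide=(.52,.145,.115)))
p,d=viewer.read_camera("side"); cv2.imwrite("pics/side9.png",cv2.resize(p[110:240,100:320,::-1],None,fx=3,fy=3))
for n in("beaker","white_bottle"): print(n,[(np.round(r["centre"],3).tolist(),round(r["p"],2)) for r in viewer.search_frame(n,"side")[:1]])
```

```text
pos [0.4796 0.1386 0.3157] w 0.0882 f 0.0 vel 0.008caps.py:9: RuntimeWarning: Mean of empty slice.
  q=Q[m][:,:2]; print(n,len(q),"mean",q.mean(0).round(4),"mid",((q.max(0)+q.min(0))/2).round(4),"ext",np.ptp(q,axis=0).round(4),"z",np.median(P[m][:,2]).round(4))
  ret = um.true_divide(
Traceback (most recent call last):
  File "caps.py", line 9, in caps
    q=Q[m][:,:2]; print(n,len(q),"mean",q.mean(0).round(4),"mid",((q.max(0)+q.min(0))/2).round(4),"ext",np.ptp(q,axis=0).round(4),"z",np.median(P[m][:,2]).round(4))
                                                                   ~~~~~^^^
ValueError: zero-size array to reduction operation maximum which has no identity
```

Run:
```python
from held import *
from caps import *
try: caps("pics/w9.npz",dict(thin=(.4983,.272,.145),medium=(.509,.208,.125),wide=(.52,.145,.115),slim=(.4872,.336,.135)))
except ValueError: print("slim out of view")
p,d=viewer.read_camera("side"); cv2.imwrite("pics/side9.png",cv2.resize(p[110:240,100:320,::-1],None,fx=3,fy=3))
for n in("beaker","white_bottle"): print(n,[(np.round(r["centre"],3).tolist(),round(r["p"],2)) for r in viewer.search_frame(n,"side")[:1]])
```

```text
thin 343 mean [0.4982 0.2717] mid [0.4982 0.2717] ext [0.0168 0.0169] z 0.1443
medium 925 mean [0.5098 0.2087] mid [0.5098 0.2084] ext [0.0319 0.0317] z 0.1244
wide 1325 mean [0.5206 0.1453] mid [0.5207 0.1453] ext [0.0418 0.0421] z 0.1143
slim out of view
beaker [([0.694, 0.326, 0.061], 0.96)]
white_bottle [([0.732, 0.138, 0.061], 0.61)]caps.py:9: RuntimeWarning: Mean of empty slice.
  q=Q[m][:,:2]; print(n,len(q),"mean",q.mean(0).round(4),"mid",((q.max(0)+q.min(0))/2).round(4),"ext",np.ptp(q,axis=0).round(4),"z",np.median(P[m][:,2]).round(4))
  ret = um.true_divide(
```

View pics/side9.png

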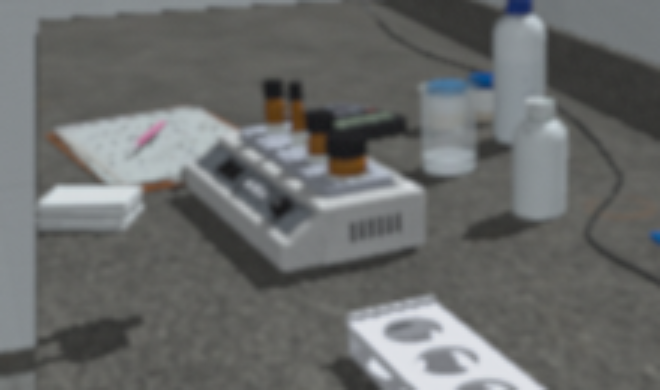

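All four vials stand upright in the heater, at (274,100), (296,105), (319,132) and (347,152). The beaker and bottle haven't moved. I'll check slim from picture h6, then hand in.

Run:
```python
from h import *
from caps import *
caps("pics/h6.npz",dict(slim=(.4872,.336,.135)))
print(bot.sign_off())
```

```text
slim 1967 mean [0.4861 0.337 ] mid [0.4862 0.3367] ext [0.024 0.024] z 0.1344
the job is handed in; nothing more can be done
None
```

All four vials stand upright in their own wells, each within about 2 mm of the well's centre in the last pictures, the beaker and white bottle are unmoved, and the job was handed in at about 39 s; no verdict came back.

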